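# Wind up the dish lift with its removable crank

## Robot

A 7-joint arm with a two-finger parallel gripper is mounted at the origin on the work surface. World frame = base frame: x ahead of the robot, y to its left, z up, the work surface at z = 0. Lengths are in mm, angles in rad, forces in N, time in s.
With the tool pointing down it reaches from about 350 to 900 mm from the base axis. Payload 8.1 kg.
Tool frame: the origin (TCP) lies between the finger pads; the fingertips stand 17 mm ahead of it and the grasp point (between the pads) lies 2 mm behind it; y points along the fingers, x is the direction in which the jaws open and shut, and the axes are right-handed (so a half turn about y gives the same grasp; the last joint's range is limited). The gripper opens to 92 mm and grips with 3 to 60 N. Pads are 19 mm wide; open, the fingers measure 130 mm over their backs; the gripper's body (75 mm by 190 mm) begins 47 mm behind the grasp point.
Start: joints at [1.059, 0.434, 0.025, 1.573, -0.012, 1.134, -0.075], TCP at [248.421, -573.523, 217.642] pointing down, gripper open.
Joint ranges: [-2.62, 2.62], [-0.44, 2.09], [-1.27, 1.32], [0.08, 2.57], [-1.32, 4.46], [0.12, 2], [-2.74, 2.74]. Speed limits (rad/s): [2.22, 2.22, 3.01, 3.01, 3.14, 3.14, 3.14].

## Interface

Orientations are given as a rotation vector (axis times angle).
In Python, from station import env gives the robot as it stands.
- The arm moves only by the tool move_arm, never from a script. Its argument "increments" is one flat list of numbers, 6 for each row, row after row: the shift along the tool's x, y, z in m, then the turn, a rotation vector about the tool's x, y, z in degrees. In form: [tx, ty, tz, rx, ry, rz, tx, ty, tz, rx, ry, rz, ...]. A call has 1 to 5 rows; each row shifts and turns the pose as measured when the row begins, along the tool's axes as they then stand; what a row does not reach is not made up. A row lasts 1/10 s, in which the tool goes at most 50 mm and 8.59 degrees, less where a joint would pass 70% of its speed; a pose out of reach is approached as far as the arm can. A call is refused whole if a number of a shift passes 0.05 or a number of a turn 8.59, either way. A call with a gripper value outside its range is refused whole. "grip" is the gripper command: -1 is fully open, 1 is shut, values between are in proportion, set as the call begins (left out, the last holds). The fingers move at their own pace and stop on an object; "grip_force" is the grip in N (left out, the last holds). Time passes only in rows, so rows that do not move let the fingers close. It gives the time, the measured TCP pose, the force and the opening at its end, in the units of the state.
- env.read_state(): the state, without advancing time (a new reading comes with each control period).
- env.read_camera(name): name is "scene" or "side" or "wrist"; returns the picture (400x640x3 uint8, red, green, blue); there is no depth.
- env.calibration(name): a dict with "K" (3x3 intrinsics, pixels), "view" (4x4, takes a point from world to camera coordinates). Camera axes: x right, y down, z forward; pixel columns grow to the right and rows downward; lengths in mm; the calibration is good to about 2 mm. The wrist camera is an equidistant fisheye: a pixel r from the principal point sees the ray r / f radians off the axis. A picture is of the moment at which its call begins: read the wrist's pose just before it. calibration takes no time and is no camera call; for the wrist camera it gives the pose at the moment of the call.
- env.hand_in(): hands the job in, once; it reports no verdict.
The state is a dict: "t": time; "joints": joint angles; "joint_velocities": joint speeds; "joint_efforts": joint torques, N m; "eef_pos": TCP position; "eef_rot": TCP orientation; "wrist_force": force on the tool from outside, world axes, zero at the start; "wrist_torque": the same for the moment, N m; "finger_gap": finger opening in mm.
Only numpy, scipy, OpenCV 4.12 (cv2) and the standard library are available. Lean on these libraries where they do the work, as an engineer would, in place of code of your own. Each camera call takes 0.05 s, during which the arm holds its last target.

## Task

Take the loose crank from the tray, fit it fully home on the square stub of the dish lift, feeling for the square without forcing it, and wind it clockwise (seen from above) until the stage meets its upper stop, without forcing it past. Then lift the crank off and stand it gently back in the tray on its foot, upright. Do not disturb the bottle, jar and beaker standing nearby.

Things in the scene. Friction and masses are not known exactly. Their poses are not given: they have to be found in the camera images.
- lift: the dish lift, fixed: grey gearbox 110 x 110 mm, top 80 mm above the bench, a steel drive shaft standing upright in the middle of it; on its +x side a stage 125 x 120 mm with a small white dish, rim at most 96 mm above the bench; foot plate 270 x 130 mm. Origin: on the bench under the shaft axis; x points from gearbox to stage, z up
- stub_base (a point): point on the shaft axis on top of the round shoulder (diameter 30 mm, 86 mm above the bench) on which the crank's foot rests when fully home. The square stub, 12 x 12 mm, rises 20 mm above it, its top 1.5 mm tapering to 10.6 x 10.6 mm. The stub's yaw angle is NOT given: it differs each time and this point does not turn with it, so feel (or look) for it
- stage (a joint): height of the stage above its lowest place, m; the upper stop is at 0.040. Turning the shaft clockwise (from above) raises it 5 mm per radian, 31.4 mm a turn; the shaft has about 0.15 N m of friction, stays where it is left; the stop is a stiff buffer that yields about 1 mm of stage (0.2 rad) at some 30 N on the knob: do not force it beyond that
- crank: loose dark steel crank, about 0.33 kg, upright in the tray. Foot plate 40 x 40 x 8 mm; above it a square hub 26 x 26 mm, top 50 mm over the underside, to be held by its +y and -y sides; arm 14 mm wide, 22 to 30 mm over the underside, along +x to a knob. Oiled socket from below 13.5 mm square, 23 mm deep, parallel to the hub; fits the stub four ways. Origin: centre of the underside
- knob (a point): middle of the crank's knob: upright round freely turning sleeve, diameter 21 mm, 70 mm from the hub axis, its foot 32 mm and its top 70 mm above the crank's underside; this point is 55 mm above the underside. The z axis is the crank's
- tray: white shallow open tray fixed on the bench, 170 x 170 mm outside, walls 4 mm thick and 14 mm high, floor 4 mm thick. Origin: centre of its underside
- bottle: brown bottle standing on the bench, 60 mm in diameter, 130 mm high, to be left alone. Origin: centre of its underside
- jar: white jar with a lid standing on the bench, 64 mm in diameter, 90 mm high, to be left alone. Origin: centre of its underside
- beaker: small glass beaker standing on the bench between lift and tray, 48 mm in diameter, 55 mm high, to be left alone. Origin: centre of its underside
There are look-alikes about, which are no part of the job. Several things have the shape of the crank; the one meant has the colours described above.

How it is judged (in metres and radians):
On the way, in this order (a step that is already met when the one before it is completed fails the run):
1. the crank sits fully home on the square stub (foot within 2.5 mm of the shoulder) (z of crank in the frame of stub_base below 0.0025 m and horizontal distance between crank and stub_base below 0.004 m and angle between crank's own z axis and vertical below 0.1 rad), for 0.2 s.
2. with the crank on the stub, the stage is wound up to its upper stop (within 1.5 mm) (value of joint stage above 0.0385 m and z of crank in the frame of stub_base below 0.012 m and horizontal distance between crank and stub_base below 0.005 m), for 0.1 s.
At the end, for the whole second after the job is handed in: the stage is at its upper stop (within 1.5 mm) and the crank stands upright (within 0.1 rad) and at rest with its foot on the tray's floor, its hub within 70 mm of the tray's middle (value of joint stage above 0.0385 m and horizontal distance between crank and tray below 0.07 m and z of crank in the frame of tray below 0.008 m and angle between crank's own z axis and vertical below 0.1 rad and linear speed of crank below 0.02 m/s); the robot touches nothing.
It fails at once if the crank is forced down on the tip of the stub: contact forces of more than 60 N there (contact force between crank and drive_c2 above 60 N).
It fails at once if the lift is overwound: the stage forced more than 1.2 mm past its upper stop (value of joint stage above 0.0412 m).
It fails at once if the crank is banged down: more than 60 N between crank and tray (contact force between crank and tray above 60 N).
It fails at once if the bottle, jar or beaker is moved more than 15 mm (distance of any of bottle, jar, beaker from where it was at the start of the episode above 0.015 m).
It also fails if it takes over 72 s, if anything falls off the work surface, if the arm or the gripper's body presses on something with over 40 N, if the wrist force passes 120 N, or if a joint passes its speed limit or range.

## Working session

There is one attempt and no reset: what is moved stays moved. The work goes in short steps, Python scripts to look and compute and a tool call to move; the robot and the scene stay as the last step left them, time stands still between calls to the robot, and variables do not carry over. Pictures are saved under pics/ and viewed, and the job is handed in when it is done.

Besides the shell and the picture viewer there is one more tool, called after "Request:" by a JSON object that holds its "api" and its "payload". move_arm: Moves the arm, as the interface text tells. Its arguments: {"type":"object","properties":{"increments":{"type":"array","items":{"type":"number"}},"grip":{"type":"number"},"grip_force":{"type":"number"}},"required":["increments"]}

```bash
mkdir -p pics; ls
python3 - <<'E'
from station import env
import cv2,numpy as np
for n in ["scene","side","wrist"]:
    c=env.calibration(n); print(n,np.round(c["K"],1).tolist(),np.round(c["view"],3).tolist())
    cv2.imwrite(f"pics/{n}0.png",env.read_camera(n)[:,:,::-1])
print(env.read_state())
E
```

```text
pics
scene [[379.3, 0.0, 319.2], [0.0, 379.3, 193.9], [0.0, 0.0, 1.0]] [[0.692, 0.721, 0.006, -364.831], [0.464, -0.439, -0.769, -190.12], [-0.552, 0.536, -0.639, 1476.049], [0.0, 0.0, 0.0, 1.0]]
side [[372.7, 0.0, 320.6], [0.0, 372.7, 199.2], [0.0, 0.0, 1.0]] [[-0.998, -0.054, 0.007, 543.958], [-0.036, 0.548, -0.836, 101.549], [0.042, -0.835, -0.549, 1014.71], [0.0, 0.0, 0.0, 1.0]]
wrist [[309.7, 0.0, 318.1], [0.0, 309.7, 198.0], [0.0, 0.0, 1.0]] [[0.398, -0.917, -0.002, -624.504], [-0.882, -0.384, 0.274, -36.244], [-0.252, -0.108, -0.962, 389.897], [0.0, 0.0, 0.0, 1.0]]
{'t': 0.15, 'joints': array([ 1.05935379,  0.43501497,  0.02500409,  1.57384313, -0.01161279,
        1.13400732, -0.07508795]), 'joint_velocities': array([ 0.00114573, -0.00097795, -0.00063361, -0.0012549 , -0.00047174,
       -0.00069587, -0.00128796]), 'joint_efforts': array([ 2.18510388e-03, -6.68263435e+01,  9.86224562e-01, -3.14695537e+01,
       -6.04415126e-02,  3.94265272e-02,  1.80829916e-04]), 'eef_pos': array([ 248.26302456, -573.16651463,  217.07279754]), 'eef_rot': array([-1.37474884,  0.9038048 , -0.90216701]), 'wrist_force': array([-1.25270533,  0.03505286, -0.17531543]), 'wrist_torque': array([-0.02451875,  0.04133765, -0.0154532 ]), 'finger_gap': 92.10247380846718}
```

View pics/scene0.png

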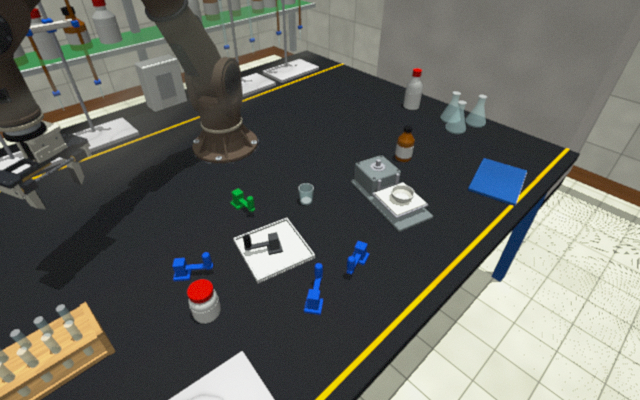

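View pics/side0.png

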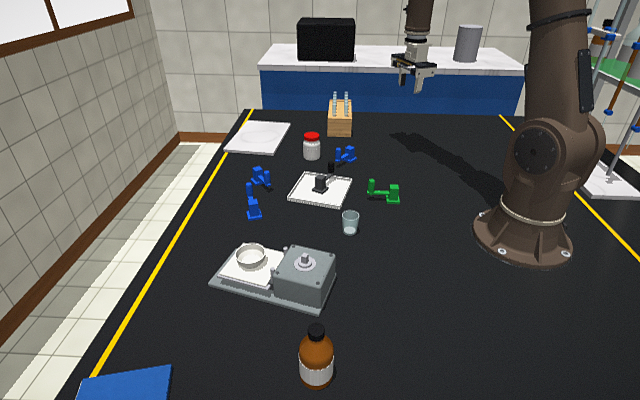

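View pics/wrist0.png

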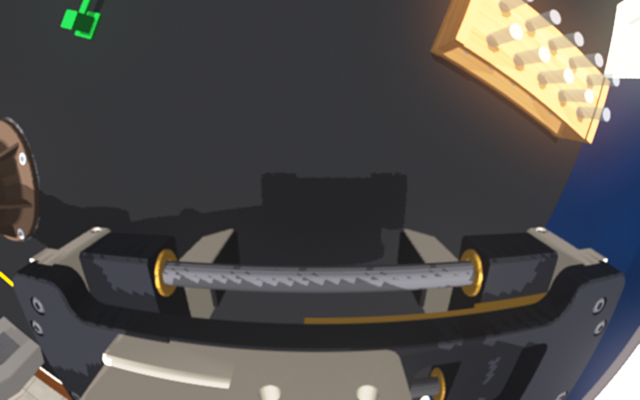

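Run:
```python
from station import env
import cv2,numpy as np
from scipy.spatial.transform import Rotation as R
s=env.read_state();print(R.from_rotvec(s['eef_rot']).as_matrix().round(3))
for n,(a,b,c,d) in dict(scene=(240,60,540,330),side=(180,60,480,330)).items():
    im=cv2.imread(f"pics/{n}0.png")[b:d,a:c]
    cv2.imwrite(f"pics/{n}0c.png",cv2.resize(im,None,fx=2.2,fy=2.2,interpolation=cv2.INTER_CUBIC))
```

```text
[[ 0.397 -0.001  0.918]
 [-0.918  0.001  0.397]
 [-0.001 -1.    -0.   ]]
```

View pics/scene0c.png

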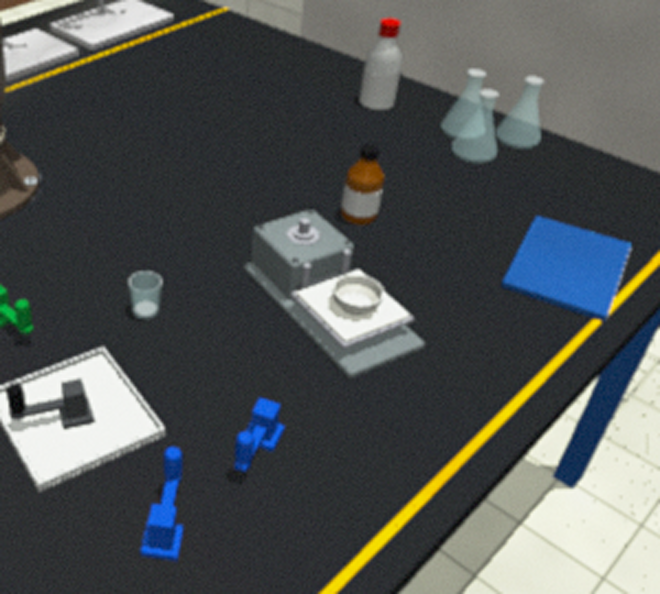

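View pics/side0c.png

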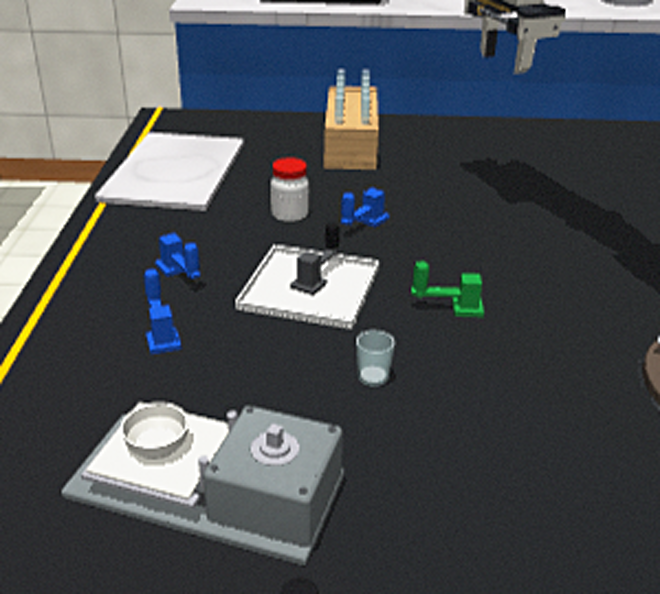

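The one meant is the dark crank in the white tray (scene ~(268,243), side ~(320,187)). The green one (242,199) and the blue ones (192,265), (315,290), (357,257) have the wrong colour and stand outside the tray. I'll enlarge to confirm and measure.

Run:
```python
import cv2
def crop(n,a,b,w,h,f,o):
    im=cv2.imread(f"pics/{n}0.png")[b:b+h,a:a+w]
    im=cv2.resize(im,None,fx=f,fy=f,interpolation=cv2.INTER_CUBIC)
    for x in range(0,w,10): cv2.line(im,(x*f,0),(x*f,6),(0,255,255),1); x%20 or cv2.putText(im,str(a+x),(x*f,18),0,.4,(0,255,255),1)
    for y in range(0,h,10): cv2.line(im,(0,y*f),(6,y*f),(0,255,255),1); y%20 or cv2.putText(im,str(b+y),(8,y*f+4),0,.4,(0,255,255),1)
    cv2.imwrite(f"pics/{o}.png",im)
crop("scene",228,210,90,75,8,"s_tray")
crop("scene",345,145,95,85,8,"s_lift")
crop("side",280,150,80,70,8,"d_tray")
crop("side",200,235,145,80,5,"d_lift")
```

```text
(no output)
```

View pics/s_tray.png

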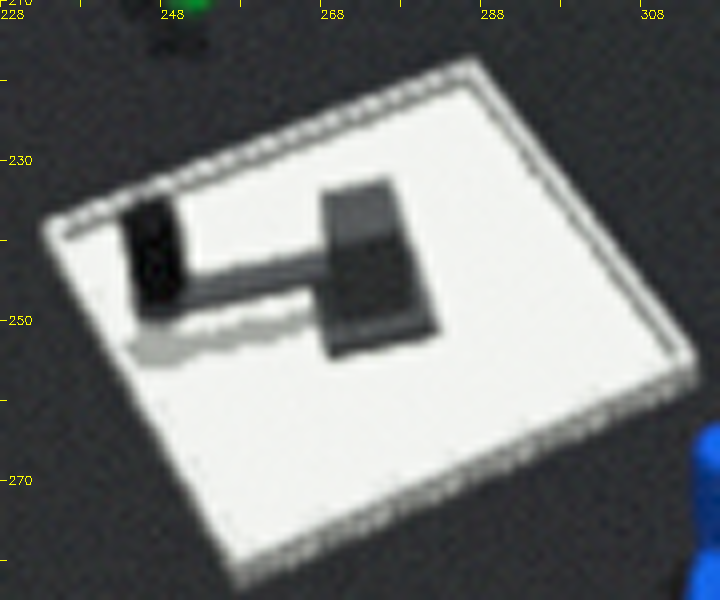

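View pics/s_lift.png

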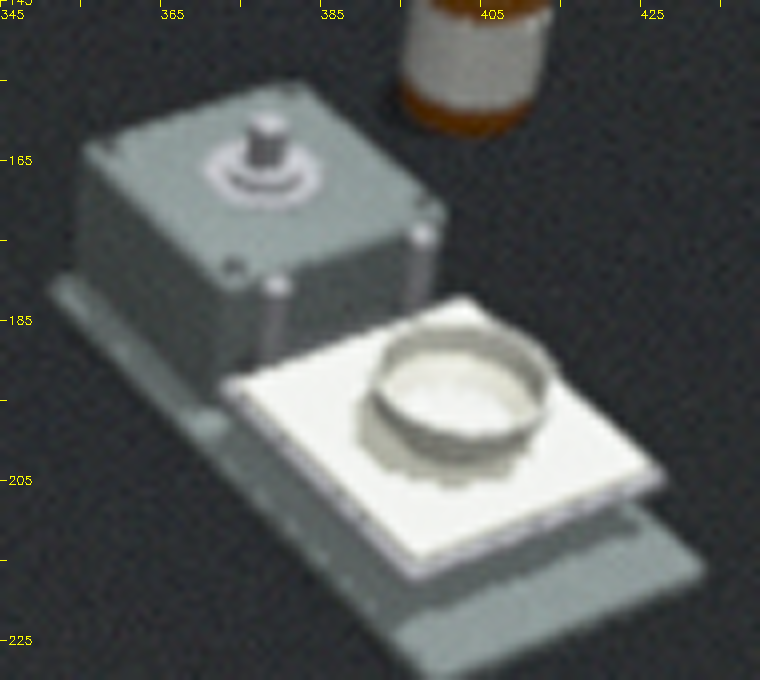

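View pics/d_tray.png

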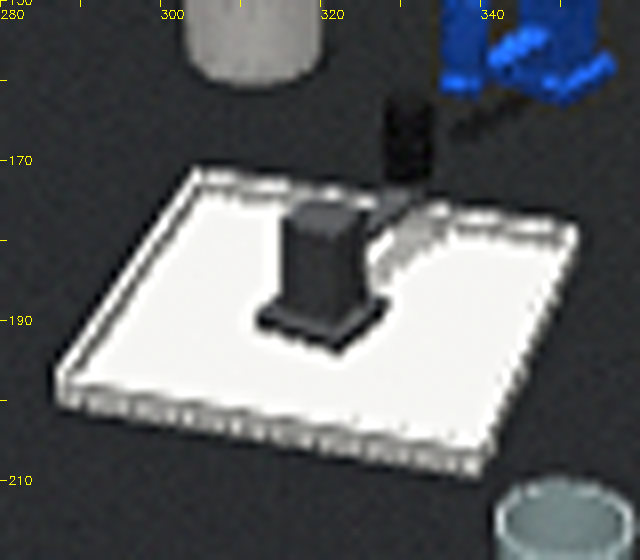

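View pics/d_lift.png

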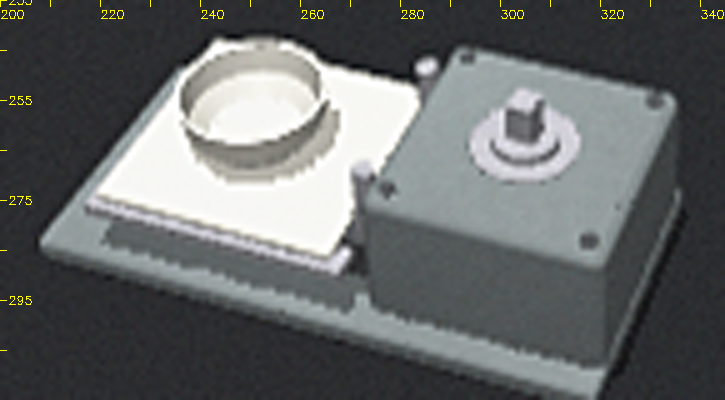

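```bash
cat > h.py <<'E'
import numpy as np,json,cv2
from station import env
from scipy.spatial.transform import Rotation as R
def P(n):
    c=env.calibration(n); return np.array(c["K"])@np.array(c["view"])[:3]
def tri(a,b):
    X=cv2.triangulatePoints(P("scene"),P("side"),np.array(a,float).reshape(2,1),np.array(b,float).reshape(2,1))[:,0]; X=X[:3]/X[3]
    e=[np.linalg.norm((lambda q:q[:2]/q[2])(P(n)@np.r_[X,1])-p) for n,p in(("scene",a),("side",b))]
    return X,max(e)
def onplane(n,p,z):
    M=P(n); A=M[:,[0,1,3]].copy(); A[:,2]+=M[:,2]*z
    q=np.linalg.solve(A,[p[0],p[1],1]); return q[:2]/q[2]
E
python3 - <<'E'
from h import *
s=lambda u,v,a,b,f:(a+u/f,b+v/f)
T=lambda u,v:s(u,v,228,210,8)
U=lambda u,v:s(u,v,280,150,8)
L=lambda u,v:s(u,v,345,145,8)
M=lambda u,v:s(u,v,200,235,5)
for n,a,b in [("hubtop",T(362,213),U(324,217)),("knobtop",T(150,203),U(409,101)),
 ("tA",T(475,62),U(490,450)),("tB",T(45,228),U(578,230)),("tC",T(697,362),U(58,375)),("tD",T(240,575),U(200,172)),
 ("shafttop",L(266,122),M(524,97)),("should",L(264,172),M(525,143)),
 ("g1",L(85,150),M(678,97)),("g2",L(305,85),M(605,265)),("g3",L(447,210),M(370,200)),("g4",L(220,285),M(462,48)),
 ("st far",L(665,475),M(85,205)),("beakertop",(305.5,186.5),(350.5,214.5)),("bottletop",(407,127),(317,330)),("jartop",(201,287),(312,136))]:
    X,e=tri(a,b); print(n,X.round(1),round(e,2))
E
```

```text
hubtop [ 555.5 -199.8   50.6] 0.3
knobtop [ 523.3 -259.9   72.7] 0.81
tA [489.1 -97.9  10.7] 0.26
tB [ 452.3 -264.4   11.3] 0.3
tC [ 655.7 -139.1   10.8] 0.04
tD [ 617.  -304.6    8.9] 0.71
shafttop [565.9 225.7 105.4] 0.46
should [566.2 227.5  80.3] 0.21
g1 [501.5 190.2  76.6] 0.14
g2 [531.  294.1  76.6] 1.39
g3 [629.5 263.7  77.6] 0.59
g4 [600.5 161.   76.2] 0.67
st far [762.8 234.2  37.8] 0.22
beakertop [462.6   4.7  57.4] 0.94
bottletop [525.7 431.5 128.6] 1.51
jartop [ 598.2 -436.2   87. ] 1.19
```

```bash
cat >> h.py <<'E'
def pose():
    s=env.read_state(); return np.array(s["eef_pos"]),R.from_rotvec(s["eef_rot"]),s
def down(yaw):  # tool x at yaw deg, tool y down
    a=np.radians(yaw); x=np.array([np.cos(a),np.sin(a),0]); y=np.array([0,0,-1.]); return R.from_matrix(np.c_[x,y,np.cross(x,y)])
def plan(target,yaw,n):
    p,r,_=pose(); r1=down(yaw); dv=(r.inv()*r1).as_rotvec(); out=[]
    target=np.array(target,float); 
    for i in range(n):
        ra=r*R.from_rotvec(dv*i/n)
        d=ra.inv().apply((target-p)/n)/1000
        out.append(list(np.round(d,4))+list(np.round(np.degrees(dv/n),2)))
    for k in range(0,n,5): print([float(v) for q in out[k:k+5] for v in q])
def st():
    p,r,s=pose(); x=r.as_matrix()[:,0]
    print("t",round(s["t"],2),"p",p.round(1),"yaw",round(float(np.degrees(np.arctan2(x[1],x[0]))),2),"ydir",r.as_matrix()[:,1].round(3),"F",s["wrist_force"].round(1),"T",s["wrist_torque"].round(2),"gap",round(s["finger_gap"],1),"J",s["joints"].round(2))
def wcam(name):
    V=np.array(env.calibration("wrist")["view"]); im=env.read_camera("wrist"); cv2.imwrite(f"pics/{name}.png",im[:,:,::-1]); np.save(f"pics/{name}.npy",V); return V,im
def wray(V,px):
    K=np.array(env.calibration("wrist")["K"]); u=(np.array(px,float)-K[:2,2])/K[0,0]; th=np.linalg.norm(u)
    d=np.r_[u/th*np.sin(th),np.cos(th)]; Rm=V[:3,:3]; return -Rm.T@V[:3,3],Rm.T@d
def wplane(V,px,z):
    c,d=wray(V,px); return c+d*(z-c[2])/d[2]
def wproj(V,X):
    K=np.array(env.calibration("wrist")["K"]); q=V[:3,:3]@np.array(X,float)+V[:3,3]; r=np.hypot(q[0],q[1]); th=np.arctan2(r,q[2]); return K[:2,2]+K[0,0]*th*q[:2]/r
def wtri(l):
    A=np.zeros((3,3));b=np.zeros(3)
    for V,px in l:
        c,d=wray(V,px); M=np.eye(3)-np.outer(d,d); A+=M;b+=M@c
    X=np.linalg.solve(A,b); return X,[np.linalg.norm(wproj(V,X)-px).round(2) for V,px in l]
E
python3 - <<'E'
from h import *
V=np.array(env.calibration("wrist")["view"]);p,r,_=pose()
c=-V[:3,:3].T@V[:3,3]; print("cam in tool",r.inv().apply(c-p),r.inv().apply(V[2,:3]))
plan([575,-165,230],-28,12)
E
```

```text
cam in tool [   0.33562252 -166.80863692   72.81662033] [-1.14069770e-04  9.61650037e-01 -2.74279406e-01]
[-0.0204, -0.0011, 0.0385, -0.0, -3.22, -0.01, -0.0182, -0.0011, 0.0396, -0.0, -3.22, -0.01, -0.016, -0.0011, 0.0405, -0.0, -3.22, -0.01, -0.0137, -0.0011, 0.0414, -0.0, -3.22, -0.01, -0.0113, -0.0011, 0.0421, -0.0, -3.22, -0.01]
[-0.0089, -0.0011, 0.0426, -0.0, -3.22, -0.01, -0.0065, -0.0011, 0.0431, -0.0, -3.22, -0.01, -0.0041, -0.0011, 0.0434, -0.0, -3.22, -0.01, -0.0017, -0.0011, 0.0435, -0.0, -3.22, -0.01, 0.0008, -0.0011, 0.0436, -0.0, -3.22, -0.01]
[0.0032, -0.0011, 0.0435, -0.0, -3.22, -0.01, 0.0057, -0.0011, 0.0432, -0.0, -3.22, -0.01]
```

Run:
```python
from h import *
plan([535,-240,215],-28,10)
```

```text
[-0.0192, 0.0002, 0.0396, -0.0, -3.86, -0.01, -0.0165, 0.0002, 0.0408, -0.0, -3.86, -0.01, -0.0137, 0.0002, 0.0418, -0.0, -3.86, -0.01, -0.0108, 0.0002, 0.0426, -0.0, -3.86, -0.01, -0.008, 0.0002, 0.0432, -0.0, -3.86, -0.01]
[-0.005, 0.0002, 0.0437, -0.0, -3.86, -0.01, -0.0021, 0.0002, 0.0439, -0.0, -3.86, -0.01, 0.0009, 0.0002, 0.0439, -0.0, -3.86, -0.01, 0.0038, 0.0002, 0.0438, -0.0, -3.86, -0.01, 0.0068, 0.0002, 0.0434, -0.0, -3.86, -0.01]
```

Request:
{"api": "move_arm", "payload": {"increments": [-0.019,0,0.04,0,-3.9,0,-0.0165,0,0.041,0,-3.9,0,-0.0137,0,0.042,0,-3.9,0,-0.011,0,0.043,0,-3.9,0,-0.008,0,0.043,0,-3.9,0], "grip": -1}}

```text
t: 0.65
eef_pos: [389.4, -406.5, 214.7]
eef_rot: [-1.476, 0.648, -0.641]
wrist_force: [0.9, -1.2, 0.6]
finger_gap: 91.6
```

Request:
{"api": "move_arm", "payload": {"increments": [-0.005,0,0.044,0,-3.9,0,-0.002,0,0.044,0,-3.9,0,0.001,0,0.044,0,-3.9,0,0.004,0,0.044,0,-3.9,0,0.007,0,0.043,0,-3.9,0]}}

```text
t: 1.15
eef_pos: [536.1, -231.3, 213.2]
eef_rot: [-1.541, 0.374, -0.364]
wrist_force: [-1.0, -0.6, -0.3]
finger_gap: 91.9
```

Run:
```python
from h import *
st(); plan([535,-240,215],-28,4)
```

```text
t 1.15 p [ 536.1 -231.3  213.2] yaw -26.98 ydir [-0.007 -0.001 -1.   ] F [-1.  -0.6 -0.3] T [-0.06 -0.09  0.05] gap 91.9 J [ 0.5   0.39 -0.26  1.66  0.11  1.11 -0.26]
[0.0007, -0.0004, -0.0021, 0.05, 0.26, -0.08, 0.0008, -0.0004, -0.0021, 0.05, 0.26, -0.08, 0.0008, -0.0004, -0.002, 0.05, 0.26, -0.08, 0.0008, -0.0004, -0.002, 0.05, 0.26, -0.08]
```

Motion tracks well. Look.

Run:
```python
from h import *
st(); V,im=wcam("w1"); 
print(wproj(V,[555.5,-199.8,54]),wproj(V,[523,-260,74]))
a=im[60:320,180:460][:,:,::-1]; cv2.imwrite("pics/w1c.png",cv2.resize(a,None,fx=2.3,fy=2.3,interpolation=cv2.INTER_CUBIC))
```

```text
t 1.15 p [ 536.1 -231.3  213.2] yaw -26.98 ydir [-0.007 -0.001 -1.   ] F [-1.  -0.6 -0.3] T [-0.06 -0.09  0.05] gap 91.9 J [ 0.5   0.39 -0.26  1.66  0.11  1.11 -0.26]
[322.28689061 145.54186082] [320.55098092 213.31926357]
```

View pics/w1.png

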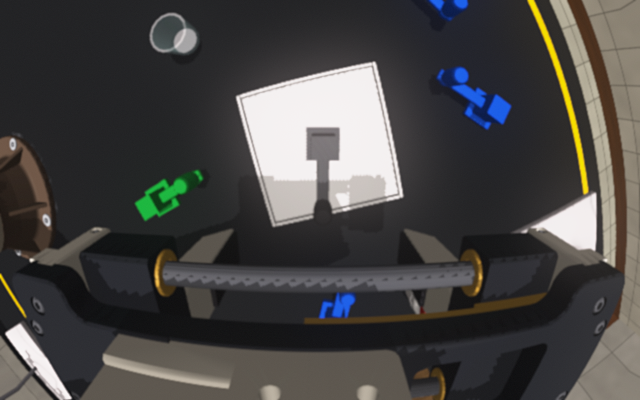

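View pics/w1c.png

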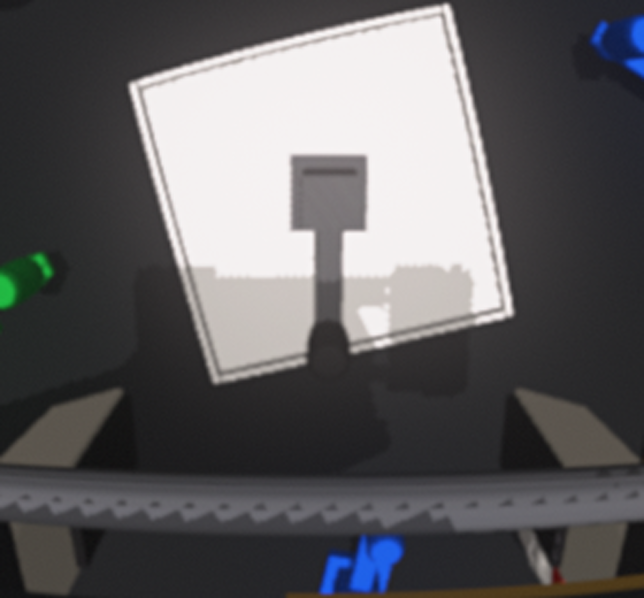

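Run:
```python
from h import *
V=np.load("pics/w1.npy"); f=lambda u,v:(180+u/2.3,60+v/2.3)
q=[wplane(V,f(*p),12) for p in [(291,155),(367,155),(291,231),(367,231)]]
c=sum(q)/4; k=wplane(V,f(328,347),74); a=wplane(V,f(328.5,290),34)
print(np.round(q,1),c.round(1),k.round(1),a.round(1))
print(np.degrees(np.arctan2(*(k-c)[1::-1])),np.linalg.norm((k-c)[:2]))
for p,qq in ((q[0],q[1]),(q[2],q[3]),(q[0],q[2]),(q[1],q[3])): d=qq-p; print(np.degrees(np.arctan2(d[1],d[0])),np.linalg.norm(d))
t=[wplane(V,f(*p),14) for p in [(130,84),(448,6),(513,315),(216,382)]]; print(np.round(t,1),np.mean(t,0))
```

```text
[[ 546.9 -176.3   12. ]
 [ 581.7 -193.9   12. ]
 [ 528.7 -211.7   12. ]
 [ 564.1 -229.5   12. ]] [ 555.3 -202.9   12. ] [ 526.1 -258.6   74. ] [ 534.1 -243.9   34. ]
-117.66118570621391 62.89251212626333
-26.75416263221708 38.99728164983396
-26.78119750217543 39.6916994782948
-117.26186401583395 39.75764688723066
-116.2613450968929 39.77628583110998
[[ 490.3 -103.5   14. ]
 [ 653.8 -142.2   14. ]
 [ 616.1 -306.3   14. ]
 [ 452.9 -267.1   14. ]] [ 553.27075456 -204.77404667   14.        ]
```

Run:
```python
from h import *
plan([555.4,-201.5,110],-27,4)
```

```text
[0.0009, 0.0258, 0.0062, -0.03, 0.2, -0.07, 0.0009, 0.0258, 0.0063, -0.03, 0.2, -0.07, 0.0008, 0.0258, 0.0063, -0.03, 0.2, -0.07, 0.0008, 0.0258, 0.0063, -0.03, 0.2, -0.07]
```

Request:
{"api": "move_arm", "payload": {"increments": [0.001,0.026,0.007,0,0.2,-0.07,0.001,0.026,0.007,0,0.2,-0.07,0.001,0.026,0.007,0,0.2,-0.07,0.001,0.026,0.006,0,0.2,-0.07,0,0,0,0,0,0]}}

```text
t: 1.7
eef_pos: [559.8, -194.8, 106.1]
eef_rot: [-1.536, 0.362, -0.366]
wrist_force: [-0.6, 0.3, -0.3]
finger_gap: 91.7
```

Run:
```python
from h import *
st()
plan([555.4,-201.5,39],-27,4)
V,im=wcam("w2"); 
print(wproj(V,[555.4,-201.5,54]),wproj(V,[524,-264,74]))
a=im[100:360,180:460][:,:,::-1]; cv2.imwrite("pics/w2c.png",cv2.resize(a,None,fx=2.3,fy=2.3,interpolation=cv2.INTER_CUBIC))
```

```text
t 1.7 p [ 559.8 -194.8  106.1] yaw -26.61 ydir [ 0.003  0.003 -1.   ] F [-0.6  0.3 -0.3] T [-0.06 -0.05  0.03] gap 91.7 J [ 0.43  0.51 -0.26  1.77  0.16  0.88 -0.36]
[-0.0003, 0.0168, -0.0021, -0.06, 0.1, 0.02, -0.0003, 0.0168, -0.002, -0.06, 0.1, 0.02, -0.0002, 0.0168, -0.002, -0.06, 0.1, 0.02, -0.0002, 0.0168, -0.002, -0.06, 0.1, 0.02]
[317.31302683 221.85984409] [317.17547046 313.26561114]
```

View pics/w2c.png

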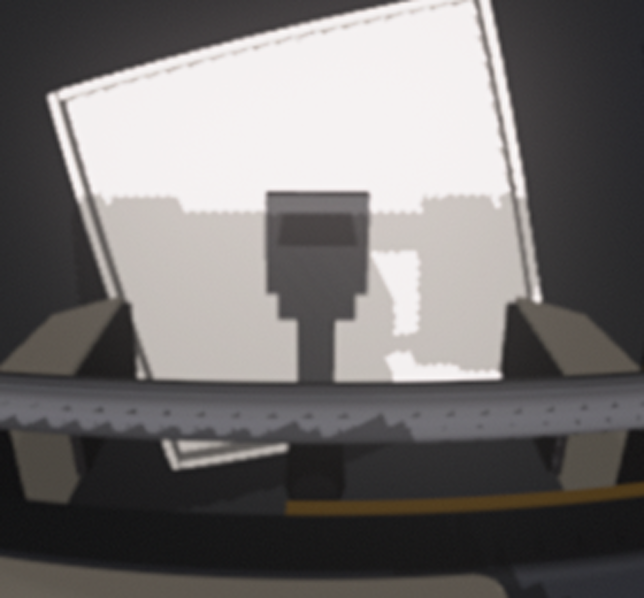

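Request:
{"api": "move_arm", "payload": {"increments": [0,0.017,-0.002,0,0.1,0,0,0.017,-0.002,0,0.1,0,0,0.017,-0.002,0,0,0,0,0.012,-0.002,0,0,0,0,0,0,0,0,0]}}

```text
t: 2.25
eef_pos: [560.8, -207.7, 50.7]
eef_rot: [-1.538, 0.359, -0.381]
wrist_force: [-0.5, -0.0, 0.1]
finger_gap: 91.8
```

Run:
```python
from h import *
st()
plan([555.4,-201.5,39],-27,1)
```

```text
t 2.25 p [ 560.8 -207.7   50.7] yaw -27.04 ydir [ 0.014 -0.002 -1.   ] F [-0.5 -0.   0.1] T [ 0.04 -0.01  0.04] gap 91.8 J [ 0.43  0.58 -0.24  1.81  0.19  0.76 -0.38]
[-0.0077, 0.0116, 0.003, -0.26, -0.03, 0.77]
```

Request:
{"api": "move_arm", "payload": {"increments": [-0.004,0.006,0.0015,-0.1,0,0.4,-0.004,0.006,0.0015,-0.1,0,0.4,0,0,0,0,0,0]}}

```text
t: 2.55
eef_pos: [556.1, -201.7, 40.5]
eef_rot: [-1.538, 0.369, -0.372]
wrist_force: [1.0, 0.4, -0.2]
finger_gap: 91.9
```

Run:
```python
from h import *
st()
plan([555.4,-201.5,39],-27,1)
```

```text
t 2.55 p [ 556.1 -201.7   40.5] yaw -27.09 ydir [ 0.002  0.    -1.   ] F [ 1.   0.4 -0.2] T [-0.03 -0.07 -0.  ] gap 91.9 J [ 0.42  0.59 -0.24  1.82  0.19  0.75 -0.39]
[-0.0007, 0.0015, -0.0001, -0.07, -0.09, 0.1]
```

Request:
{"api": "move_arm", "payload": {"increments": [0,0.001,0,0,0,0,0,0,0,0,0,0,0,0,0,0,0,0,0,0,0,0,0,0,0,0,0,0,0,0], "grip": 1, "grip_force": 30}}

```text
t: 3.05
eef_pos: [557.1, -201.4, 40.6]
eef_rot: [-1.538, 0.367, -0.373]
wrist_force: [0.2, -0.0, 0.9]
finger_gap: 56.5
```

Run:
```python
from h import *
st()
```

```text
t 3.05 p [ 557.1 -201.4   40.6] yaw -27.04 ydir [ 0.004 -0.    -1.   ] F [ 0.2 -0.   0.9] T [-0.06 -0.05 -0.  ] gap 56.5 J [ 0.42  0.59 -0.24  1.82  0.19  0.75 -0.39]
```

Request:
{"api": "move_arm", "payload": {"increments": [0,0,0,0,0,0,0,0,0,0,0,0,0,0,0,0,0,0,0,0,0,0,0,0,0,0,0,0,0,0]}}

```text
t: 3.55
eef_pos: [557.0, -201.5, 40.6]
eef_rot: [-1.538, 0.367, -0.373]
wrist_force: [-1.0, -0.5, 0.8]
finger_gap: 25.5
```

Run:
```python
from h import *
st()
```

```text
t 3.55 p [ 557.  -201.5   40.6] yaw -27.05 ydir [ 0.004 -0.    -1.   ] F [-1.  -0.5  0.8] T [-0.09 -0.07  0.  ] gap 25.5 J [ 0.42  0.59 -0.24  1.82  0.19  0.75 -0.39]
```

Request:
{"api": "move_arm", "payload": {"increments": [0,-0.01,0,0,0,0,0,-0.03,0,0,0,0,0,-0.04,0,0,0,0,0,-0.04,0,0,0,0,0,-0.04,0,0,0,0]}}

```text
t: 4.05
eef_pos: [550.9, -200.0, 200.4]
eef_rot: [-1.537, 0.379, -0.359]
wrist_force: [1.6, -0.5, -3.7]
finger_gap: 25.1
```

Run:
```python
from h import *
st()
plan([532,100,215],-27,8)
```

```text
t 4.05 p [ 550.9 -200.   200.4] yaw -27.0 ydir [-0.012  0.005 -1.   ] F [ 1.6 -0.5 -3.7] T [ 0.   -0.19 -0.04] gap 25.1 J [ 0.45  0.41 -0.27  1.66  0.12  1.09 -0.32]
[-0.0192, -0.0016, 0.0323, 0.01, 0.0, -0.09, -0.0191, -0.0016, 0.0323, 0.01, 0.0, -0.09, -0.0191, -0.0017, 0.0323, 0.01, 0.0, -0.09, -0.0191, -0.0017, 0.0323, 0.01, 0.0, -0.09, -0.0191, -0.0017, 0.0323, 0.01, 0.0, -0.09]
[-0.0191, -0.0017, 0.0323, 0.01, 0.0, -0.09, -0.0191, -0.0018, 0.0323, 0.01, 0.0, -0.09, -0.0191, -0.0018, 0.0323, 0.01, 0.0, -0.09]
```

Crank is in hand (weight −3.7 N seen). Travel at height towards the lift.

Request:
{"api": "move_arm", "payload": {"increments": [-0.019,-0.002,0.032,0,0,-0.1,-0.019,-0.002,0.032,0,0,-0.1,-0.019,-0.002,0.032,0,0,-0.1,-0.019,-0.002,0.032,0,0,-0.1,-0.019,-0.002,0.032,0,0,-0.1]}}

```text
t: 4.55
eef_pos: [541.5, -16.9, 220.4]
eef_rot: [-1.541, 0.372, -0.387]
wrist_force: [0.9, 0.4, -2.8]
finger_gap: 25.1
```

Request:
{"api": "move_arm", "payload": {"increments": [-0.019,-0.002,0.032,0,0,-0.1,-0.019,-0.002,0.032,0,0,-0.1,-0.019,-0.002,0.032,0,0,-0.1,0,0,0,0,0,0,0,0,0,0,0,0]}}

```text
t: 5.05
eef_pos: [531.8, 106.1, 228.8]
eef_rot: [-1.541, 0.361, -0.383]
wrist_force: [1.4, -0.4, -2.8]
finger_gap: 25.4
```

Run:
```python
from h import *
st(); V,im=wcam("w3"); print(wproj(V,[566,226,106]),wproj(V,[566,226,86]))
plan([532,160,215],-27,3)
```

```text
t 5.05 p [531.8 106.1 228.8] yaw -27.18 ydir [ 0.013 -0.006 -1.   ] F [ 1.4 -0.4 -2.8] T [-0.11 -0.05 -0.02] gap 25.4 J [-0.    0.32 -0.39  1.75  0.14  1.1  -0.91]
[290.40291222  60.15068318] [291.89690637  63.44943737]
[-0.0081, 0.0045, 0.0158, -0.04, -0.06, 0.27, -0.008, 0.0046, 0.0159, -0.04, -0.06, 0.27, -0.008, 0.0046, 0.0159, -0.04, -0.06, 0.27]
```

View pics/w3.png

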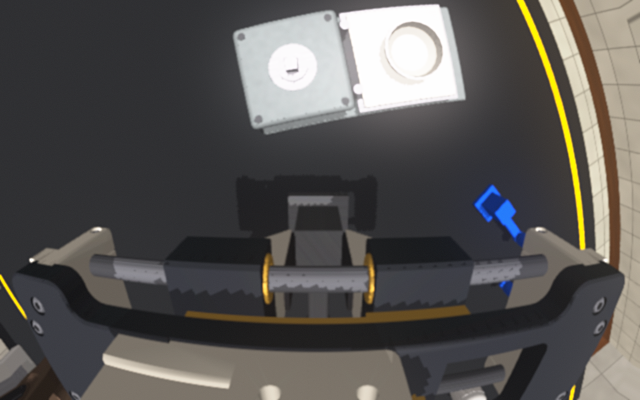

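Run:
```python
from h import *
plan([534,164,168],-27,3)
```

```text
[-0.0083, 0.0202, 0.0173, -0.04, -0.06, 0.27, -0.0082, 0.0202, 0.0173, -0.04, -0.06, 0.27, -0.0081, 0.0203, 0.0173, -0.04, -0.06, 0.27]
```

Request:
{"api": "move_arm", "payload": {"increments": [-0.008,0.02,0.017,0,0,0.27,-0.008,0.02,0.017,0,0,0.27,-0.008,0.02,0.017,0,0,0.27,0,0,0,0,0,0,0,0,0,0,0,0]}}

```text
t: 5.6
eef_pos: [536.3, 156.8, 167.9]
eef_rot: [-1.538, 0.378, -0.382]
wrist_force: [0.9, -0.4, -2.5]
finger_gap: 25.2
```

Run:
```python
from h import *
st(); V,im=wcam("w4"); print(wproj(V,[566,226,106]),wproj(V,[566,226,86]))
def crop(n,a,b,w,h,f,o):
    im=cv2.imread(f"pics/{n}.png")[b:b+h,a:a+w]
    im=cv2.resize(im,None,fx=f,fy=f,interpolation=cv2.INTER_CUBIC)
    for x in range(0,w,10): cv2.line(im,(x*f,0),(x*f,6),(0,0,255),1); x%20 or cv2.putText(im,str(a+x),(x*f,18),0,.4,(0,0,255),1)
    for y in range(0,h,10): cv2.line(im,(0,y*f),(6,y*f),(0,0,255),1); y%20 or cv2.putText(im,str(b+y),(8,y*f+4),0,.4,(0,0,255),1)
    cv2.imwrite(f"pics/{o}.png",im)
u,v=wproj(V,[566,226,106]); crop("w4",int(u)-32,int(v)-28,64,56,11,"w4c"); print(int(u)-32,int(v)-28)
```

```text
t 5.6 p [536.3 156.8 167.9] yaw -27.77 ydir [ 0.002 -0.001 -1.   ] F [ 0.9 -0.4 -2.5] T [-0.04 -0.08 -0.06] gap 25.2 J [-0.09  0.41 -0.39  1.78  0.18  0.99 -1.04]
[310.3921173  109.02689963] [310.9642049  109.26597765]
278 81
```

View pics/w4.png

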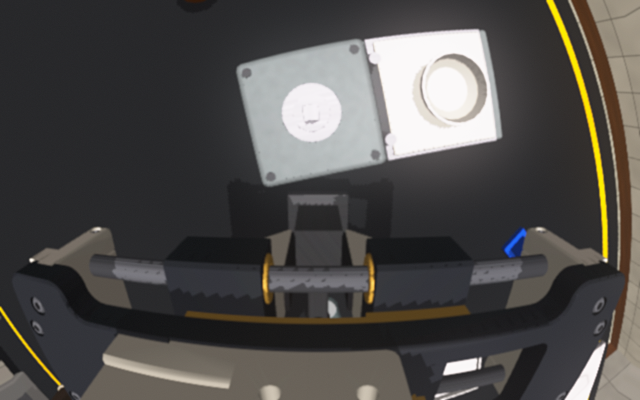

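View pics/w4c.png

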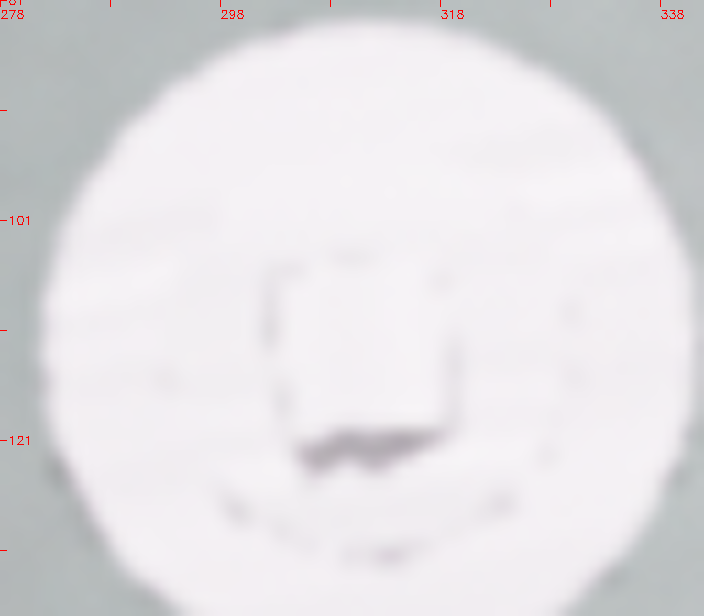

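Run:
```python
from h import *
im=cv2.imread("pics/w4.png")[81:137,278:342].astype(float)
g=im.min(2); g=np.clip((g-215)/(248-215),0,1); 
g=cv2.resize(g,None,fx=11,fy=11,interpolation=cv2.INTER_CUBIC)
cv2.imwrite("pics/w4e.png",np.clip(g*255,0,255))
print(im.min(2)[20:42,20:45].astype(int))
```

```text
[[240 241 241 241 241 241 241 241 241 241 241 241 242 242 241 241 241 241
  241 241 241 242 242 242 241]
 [241 241 240 240 241 240 241 240 241 241 240 240 240 240 240 241 241 240
  241 240 241 240 240 240 240]
 [240 240 240 240 240 240 240 240 240 239 237 237 237 238 239 240 241 241
  241 241 239 240 239 239 240]
 [239 239 239 239 237 237 236 237 239 239 235 233 234 236 239 241 241 242
  241 240 239 239 239 239 239]
 [238 239 238 237 233 231 231 234 240 241 239 238 238 239 241 242 243 243
  241 239 237 239 239 240 240]
 [238 238 238 235 230 232 235 238 241 242 241 241 241 242 242 243 243 243
  240 236 235 238 240 240 240]
 [238 238 238 234 228 233 240 241 242 241 241 241 241 242 242 242 243 242
  241 238 237 240 241 240 241]
 [238 239 239 234 226 233 240 242 242 241 240 241 241 242 242 243 243 243
  242 241 241 241 240 241 240]
 [239 239 239 233 225 232 240 242 242 241 241 241 241 242 242 242 243 242
  242 242 241 240 240 240 240]
 [239 239 239 232 222 231 241 242 242 241 240 241 241 241 242 242 243 242
  242 242 240 238 240 240 240]
 [239 239 239 232 223 231 241 242 242 241 241 240 
[... 628 characters left out ...]
1 241 241 242 242 243 243
  243 240 232 229 237 240 240]
 [241 240 241 241 237 229 233 239 241 241 240 238 238 240 240 241 242 243
  242 238 230 227 236 239 239]
 [240 241 240 240 238 233 235 239 239 236 231 228 228 230 231 230 230 230
  230 228 223 226 235 239 240]
 [239 239 239 239 237 234 232 231 229 217 199 189 191 196 193 188 184 188
  193 200 214 228 238 241 240]
 [238 238 238 238 238 235 225 208 197 186 176 173 174 175 175 171 170 178
  194 212 228 238 242 243 243]
 [239 239 240 240 241 238 226 198 180 177 180 188 185 179 178 184 196 210
  230 237 241 243 244 244 243]][ WARN:0@0.393] global loadsave.cpp:1063 imwrite_ Unsupported depth image for selected encoder is fallbacked to CV_8U.
```

View pics/w4e.png

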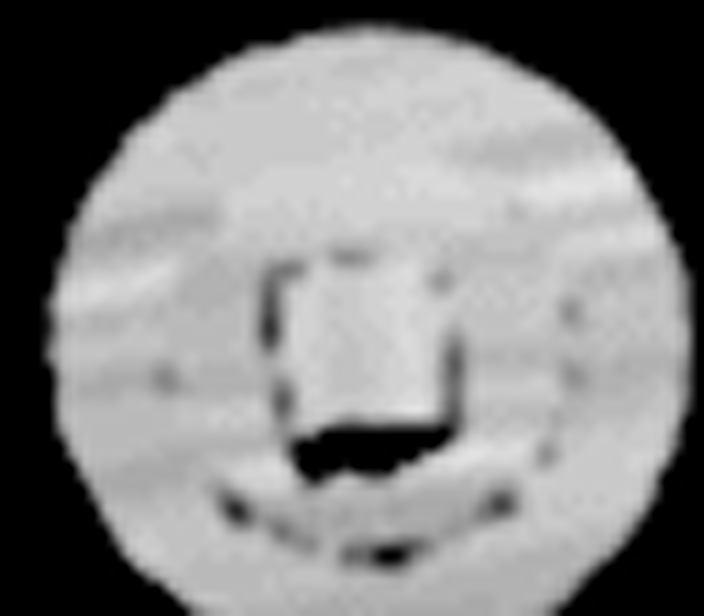

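Run:
```python
from h import *
V=np.load("pics/w4.npy"); V3=np.load("pics/w3.npy")
o=(278,81); g=lambda x,y:(o[0]+x,o[1]+y)
def ang(a,b,z=105.5):
    d=wplane(V,g(*b),z)-wplane(V,g(*a),z); return np.degrees(np.arctan2(d[1],d[0])).round(1),np.linalg.norm(d).round(1)
print("left",ang((24,26),(25.3,37)),"right",ang((39.7,25),(40.9,37)),"top",ang((25,24),(31,23)),"bot",ang((28,40),(40,38.7)),"w",ang((24.6,31),(40.3,31)),"h",ang((32,22.9),(32,39.2)))
print("centre",wplane(V,g(32.5,31),105.5))
for n,a,b,w,h,f in (("w4",280,185,75,60,9),("w3",260,35,64,56,11)):
    im=cv2.imread(f"pics/{n}.png")[b:b+h,a:a+w]; im=cv2.resize(im,None,fx=f,fy=f,interpolation=cv2.INTER_CUBIC)
    if n=="w3":
        im=np.clip((im.min(2).astype(float)-215)/33*255,0,255)
    else: im=np.clip(im.astype(float)*1.6,0,255)
    cv2.imwrite(f"pics/{n}z.png",im.astype(np.uint8))
```

```text
left (np.float64(-111.3), np.float64(8.2)) right (np.float64(-112.1), np.float64(8.9)) top (np.float64(-18.5), np.float64(4.4)) bot (np.float64(-21.6), np.float64(8.8)) w (np.float64(-28.0), np.float64(11.5)) h (np.float64(-117.8), np.float64(12.1))
centre [565.03442705 224.02617495 105.5       ]
```

View pics/w4z.png

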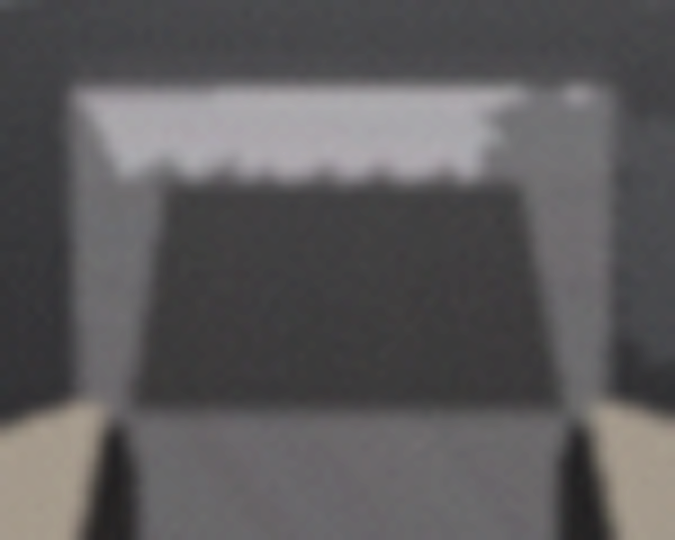

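View pics/w3z.png

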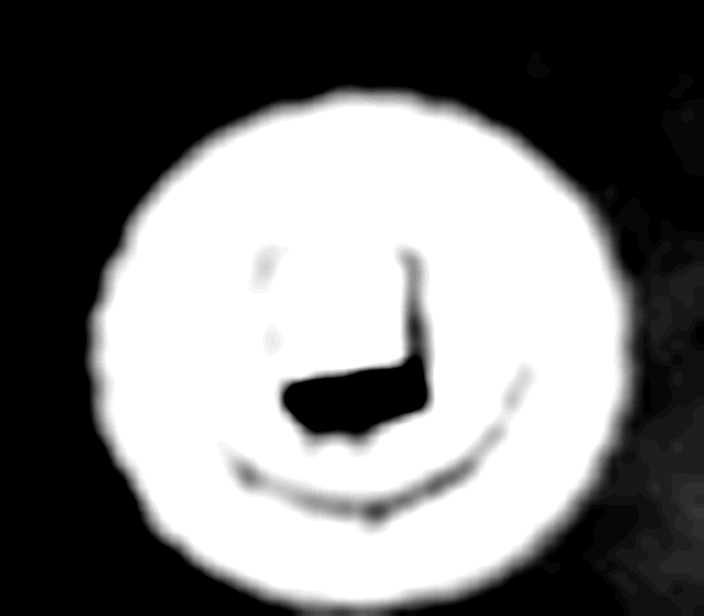

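Run:
```python
from h import *
V=np.load("pics/w4.npy"); p,r,_=pose()
for pl in (26.6,28.6,30.6):
    z=p[2]-pl
    for px in ((72,90),(612,90)):
        q=wplane(V,(280+px[0]/9-.5,185+px[1]/9-.5),z); print(pl,r.inv().apply(q-p).round(1),end=" ")
    print()
for px in ((134,412),(560,412)): # hub top back edge, 13.4 above tcp
    print(r.inv().apply(wplane(V,(280+px[0]/9-.5,185+px[1]/9-.5),p[2]+13.4)-p).round(1))
X,e=wtri([(V,(278+32.5,81+31)),(np.load("pics/w3.npy"),(260+339/11-.5,35+(305)/11-.5))]); print(X,e)
```

```text
26.6 [-20.1  26.6  20.2] 26.6 [18.8 26.6 20.2] 
28.6 [-20.3  28.6  19.6] 28.6 [19.  28.6 19.7] 
30.6 [-20.6  30.6  19.1] 30.6 [19.2 30.6 19.1] 
[-12.9 -13.4  11.3]
[ 12.4 -13.4  11.3]
[565.0405304  224.0121207  107.32524276] [np.float64(0.04), np.float64(0.03)]
```

Run:
```python
from h import *
plan([565.7,224.4,152],-21,4)
```

```text
[-0.0013, 0.004, 0.0184, 0.0, -1.69, 0.03, -0.0008, 0.004, 0.0184, 0.0, -1.69, 0.03, -0.0003, 0.004, 0.0185, 0.0, -1.69, 0.03, 0.0003, 0.004, 0.0185, 0.0, -1.69, 0.03]
```

Request:
{"api": "move_arm", "payload": {"increments": [-0.0013,0.004,0.0184,0,-1.7,0,-0.0008,0.004,0.0184,0,-1.7,0,-0.0003,0.004,0.0185,0,-1.7,0,0.0003,0.003,0.0185,0,-1.7,0,0,0,0,0,0,0]}}

```text
t: 6.15
eef_pos: [570.5, 226.9, 154.3]
eef_rot: [-1.551, 0.279, -0.289]
wrist_force: [-0.6, 0.3, -3.2]
finger_gap: 25.4
```

Run:
```python
from h import *
st()
plan([565.7,224.4,146],-21,2)
```

```text
t 6.15 p [570.5 226.9 154.3] yaw -20.73 ydir [ 0.006 -0.    -1.   ] F [-0.6  0.3 -3.2] T [ 0.07 -0.03 -0.02] gap 25.4 J [-0.19  0.51 -0.41  1.66  0.23  1.02 -1.03]
[-0.0018, 0.0041, -0.002, -0.06, 0.14, 0.17, -0.0018, 0.0041, -0.002, -0.06, 0.14, 0.17]
```

Request:
{"api": "move_arm", "payload": {"increments": [-0.0018,0.004,-0.002,0,0.14,0.17,-0.0018,0.003,-0.002,0,0.14,0.17,0,0,0,0,0,0]}}

```text
t: 6.45
eef_pos: [565.4, 225.2, 146.1]
eef_rot: [-1.55, 0.287, -0.286]
wrist_force: [-0.2, 0.3, -3.1]
finger_gap: 25.2
```

Run:
```python
from h import *
st()
plan([565.7,224.4,146],-21,1)
```

```text
t 6.45 p [565.4 225.2 146.1] yaw -20.92 ydir [-0.001  0.002 -1.   ] F [-0.2  0.3 -3.1] T [ 0.01 -0.11  0.05] gap 25.2 J [-0.18  0.51 -0.41  1.68  0.23  1.   -1.04]
[0.0006, 0.0001, -0.0007, -0.08, 0.08, -0.06]
```

Request:
{"api": "move_arm", "payload": {"increments": [0.0006,0.001,-0.0007,0,0,0,0,0.0015,0,0,0,0,0,0.0015,0,0,0,0,0,0.0015,0,0,0,0]}}

```text
t: 6.85
eef_pos: [566.0, 222.6, 140.8]
eef_rot: [-1.551, 0.288, -0.288]
wrist_force: [1.5, 0.5, -3.7]
finger_gap: 25.5
```

Run:
```python
from h import *
st()
plan([565.7,224.4,140],-21,1)
```

```text
t 6.85 p [566.  222.6 140.8] yaw -21.05 ydir [ 0.     0.001 -1.   ] F [ 1.5  0.5 -3.7] T [ 0.06 -0.15 -0.03] gap 25.5 J [-0.18  0.52 -0.41  1.68  0.23  0.99 -1.04]
[-0.0009, 0.0008, 0.0016, -0.05, -0.05, -0.0]
```

Request:
{"api": "move_arm", "payload": {"increments": [-0.0005,0.0005,0.001,0,0,0,0,0.0015,0.0003,0,0,0,0,0.0015,0,0,0,0]}}

```text
t: 7.15
eef_pos: [566.1, 224.0, 137.1]
eef_rot: [-1.55, 0.288, -0.289]
wrist_force: [-0.2, -0.6, -2.3]
finger_gap: 25.1
```

Run:
```python
from h import *
st()
plan([565.7,224.4,135],-21,1)
```

```text
t 7.15 p [566.1 224.  137.1] yaw -21.06 ydir [ 0.001  0.001 -1.   ] F [-0.2 -0.6 -2.3] T [-0.03 -0.1  -0.01] gap 25.1 J [-0.18  0.52 -0.41  1.69  0.24  0.98 -1.04]
[-0.0005, 0.0021, 0.0002, -0.07, -0.06, 0.01]
```

Request:
{"api": "move_arm", "payload": {"increments": [0,0.002,0,0,0,0,0,0.002,0,0,0,0,0,0.002,0,0,0,0,0,0.002,0,0,0,0]}}

```text
t: 7.55
eef_pos: [566.1, 224.1, 128.4]
eef_rot: [-1.55, 0.288, -0.289]
wrist_force: [-0.3, 0.8, -2.2]
finger_gap: 25.3
```

Run:
```python
from h import *
st()
plan([565.7,224.4,125],-21,1)
```

```text
t 7.55 p [566.1 224.1 128.4] yaw -21.05 ydir [ 0.001  0.001 -1.   ] F [-0.3  0.8 -2.2] T [ 0.03 -0.07  0.  ] gap 25.3 J [-0.19  0.53 -0.4   1.69  0.24  0.97 -1.05]
[-0.0005, 0.0034, 0.0001, -0.07, -0.05, 0.01]
```

Well engaged on the square with no resistance; continue to the shoulder gently.

Request:
{"api": "move_arm", "payload": {"increments": [0,0.0015,0,0,0,0,0,0.0015,0,0,0,0,0,0.001,0,0,0,0,0,0.001,0,0,0,0]}}

```text
t: 7.95
eef_pos: [566.2, 224.2, 122.9]
eef_rot: [-1.55, 0.288, -0.289]
wrist_force: [-0.2, 1.2, 3.8]
finger_gap: 25.3
```

Run:
```python
from h import *
st()
```

```text
t 7.95 p [566.2 224.2 122.9] yaw -21.05 ydir [ 0.001  0.001 -1.   ] F [-0.2  1.2  3.8] T [ 0.09  0.05 -0.08] gap 25.3 J [-0.19  0.53 -0.4   1.7   0.25  0.96 -1.05]
```

Request:
{"api": "move_arm", "payload": {"increments": [0,0,0,0,0,0,0,0,0,0,0,0,0,0,0,0,0,0,0,0,0,0,0,0,0,0,0,0,0,0], "grip": 0}}

```text
t: 8.45
eef_pos: [567.2, 224.8, 124.3]
eef_rot: [-1.549, 0.286, -0.29]
wrist_force: [1.3, 0.3, -0.0]
finger_gap: 45.9
```

Run:
```python
from h import *
st()
plan([566,224,185],-21,3)
```

```text
t 8.45 p [567.2 224.8 124.3] yaw -21.05 ydir [ 0.003  0.002 -1.   ] F [ 1.3  0.3 -0. ] T [-0.04 -0.1  -0.03] gap 45.9 J [-0.19  0.53 -0.4   1.7   0.25  0.96 -1.05]
[-0.0002, -0.0202, -0.0003, -0.06, -0.02, 0.04, -0.0003, -0.0202, -0.0004, -0.06, -0.02, 0.04, -0.0003, -0.0202, -0.0004, -0.06, -0.02, 0.04]
```

Request:
{"api": "move_arm", "payload": {"increments": [0,-0.01,0,0,0,0,0,-0.02,0,0,0,0,0,-0.035,0,0,0,0,0,-0.02,-0.03,0,0,0,0,0,-0.03,0,0,0]}}

```text
t: 8.95
eef_pos: [545.0, 172.1, 214.2]
eef_rot: [-1.547, 0.282, -0.285]
wrist_force: [0.4, -1.0, 0.0]
finger_gap: 45.9
```

Run:
```python
from h import *
st(); V,im=wcam("w5"); print(wproj(V,[565,224,136]),wproj(V,[540,158.8,156]))
a=im[80:400,180:460][:,:,::-1]; cv2.imwrite("pics/w5c.png",cv2.resize(a,None,fx=1.9,fy=1.9,interpolation=cv2.INTER_CUBIC))
cv2.imwrite("pics/d5.png",cv2.resize(env.read_camera("side")[225:325,190:350][:,:,::-1],None,fx=5,fy=5,interpolation=cv2.INTER_CUBIC))
```

```text
t 8.95 p [545.  172.1 214.2] yaw -20.69 ydir [ 0.003  0.005 -1.   ] F [ 0.4 -1.   0. ] T [-0.05 -0.11  0.01] gap 45.9 J [-0.08  0.39 -0.43  1.69  0.17  1.1  -0.92]
[319.30965364 134.43159282] [318.77726077 226.90975679]
```

View pics/w5c.png

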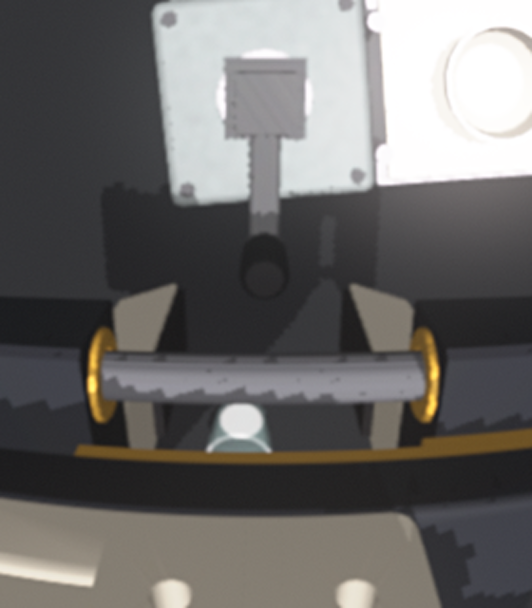

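View pics/d5.png

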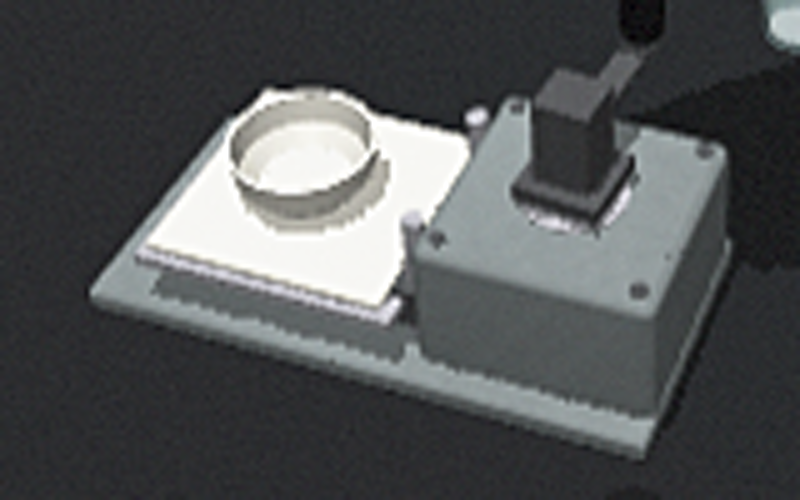

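Run:
```python
from h import *
plan([540,158.8,165],-21,3)
```

```text
[-0.0002, 0.0158, -0.0033, -0.03, 0.01, -0.0, -0.0002, 0.0158, -0.0033, -0.03, 0.01, -0.0, -0.0002, 0.0158, -0.0033, -0.03, 0.01, -0.0]
```

Request:
{"api": "move_arm", "payload": {"increments": [0,0.016,-0.005,0,0,0,0,0.015,-0.005,0,0,0,0,0.008,0,0,0,0,0,0,0,0,0,0]}}

```text
t: 9.45
eef_pos: [541.4, 159.6, 175.2]
eef_rot: [-1.548, 0.285, -0.29]
wrist_force: [-0.8, -0.2, -0.1]
finger_gap: 46.1
```

Run:
```python
from h import *
st(); plan([540,158.8,140],-21,3)
```

```text
t 9.45 p [541.4 159.6 175.2] yaw -21.02 ydir [ 0.004  0.003 -1.   ] F [-0.8 -0.2 -0.1] T [-0.04 -0.12 -0.  ] gap 46.1 J [-0.07  0.41 -0.42  1.76  0.19  1.01 -0.93]
[-0.0004, 0.0117, -0.0005, -0.08, -0.01, 0.05, -0.0004, 0.0117, -0.0005, -0.08, -0.01, 0.05, -0.0004, 0.0117, -0.0004, -0.08, -0.01, 0.05]
```

Request:
{"api": "move_arm", "payload": {"increments": [-0.0004,0.013,-0.0005,0,0,0.05,-0.0004,0.013,-0.0005,0,0,0.05,0,0.009,0,0,0,0,0,0,0,0,0,0]}}

```text
t: 9.85
eef_pos: [540.9, 161.0, 138.0]
eef_rot: [-1.546, 0.285, -0.288]
wrist_force: [-0.1, 0.2, -0.4]
finger_gap: 45.9
```

Run:
```python
from h import *
st(); plan([540,158.8,140],-21,1)
```

```text
t 9.85 p [540.9 161.  138. ] yaw -20.92 ydir [ 0.003  0.005 -1.   ] F [-0.1  0.2 -0.4] T [-0.   -0.08 -0.02] gap 45.9 J [-0.08  0.45 -0.41  1.8   0.22  0.93 -0.95]
[-0.0, -0.002, -0.0024, -0.32, 0.08, 0.05]
```

Request:
{"api": "move_arm", "payload": {"increments": [0,-0.001,-0.002,0,0,0,0,0,0,0,0,0,0,0,0,0,0,0,0,0,0,0,0,0,0,0,0,0,0,0], "grip": 1, "grip_force": 20}}

```text
t: 10.35
eef_pos: [540.6, 159.4, 139.8]
eef_rot: [-1.546, 0.284, -0.288]
wrist_force: [-0.4, 0.2, -1.2]
finger_gap: 19.0
```

```bash
cat >> h.py <<'E'
C=np.array([565.0,224.2])
def wind(step,n,z=139.5,rr=70.,yaw=-21):
    p,r,s=pose(); d=p[:2]-C; a=np.degrees(np.arctan2(d[1],d[0])); print("ang",round(a,1),"rad",round(np.hypot(*d),2))
    F=s["wrist_force"]; t=np.array([np.sin(np.radians(a)),-np.cos(np.radians(a)),0]); print("F tang(cw)",round(F@t,1),"radial",round(F[:2]@d/np.hypot(*d),1))
    out=[];q=p.copy();dv=(r.inv()*down(yaw)).as_rotvec()
    for i in range(n):
        b=np.radians(a-step*(i+1)); w=np.array([C[0]+rr*np.cos(b),C[1]+rr*np.sin(b),z]); dd=r.inv().apply(w-q)/1000; q=w
        out+=[float(v) for v in np.round(dd,4)]+[float(v) for v in np.round(np.degrees(dv)*(i==0),1)]
    print(out)
E
python3 - <<'E'
from h import *
st(); wind(15,5)
E
```

```text
t 10.35 p [540.6 159.4 139.8] yaw -20.91 ydir [ 0.004  0.006 -1.   ] F [-0.4  0.2 -1.2] T [ 0.04 -0.07 -0.04] gap 19.0 J [-0.08  0.45 -0.41  1.8   0.21  0.93 -0.95]
ang -110.7 rad 69.2
F tang(cw) 0.5 radial -0.0
[-0.0181, 0.0003, 0.0015, -0.4, 0.1, 0.1, -0.0169, 0.0, 0.0069, -0.0, 0.0, 0.0, -0.0145, 0.0, 0.0111, -0.0, 0.0, 0.0, -0.0112, 0.0001, 0.0144, -0.0, 0.0, 0.0, -0.0071, 0.0001, 0.0169, -0.0, 0.0, 0.0]
```

Request:
{"api": "move_arm", "payload": {"increments": [-0.009,0,0,-0.4,0,0.1,-0.009,0,0.002,0,0,0,-0.009,0,0.003,0,0,0]}}

```text
t: 10.65
eef_pos: [517.5, 173.8, 140.1]
eef_rot: [-1.552, 0.286, -0.29]
wrist_force: [5.0, -0.3, -3.2]
finger_gap: 19.2
```

Run:
```python
from h import *
st(); wind(15,5)
```

```text
t 10.65 p [517.5 173.8 140.1] yaw -21.04 ydir [ 0.002 -0.001 -1.   ] F [ 5.  -0.3 -3.2] T [-0.08 -1.1   0.03] gap 19.2 J [-0.11  0.42 -0.42  1.84  0.21  0.92 -0.99]
ang -133.3 rad 69.21
F tang(cw) -3.9 radial -3.2
[-0.0162, 0.0006, 0.0083, -0.0, -0.0, 0.1, -0.013, -0.0, 0.0129, -0.0, -0.0, 0.0, -0.0092, -0.0, 0.0158, -0.0, -0.0, 0.0, -0.0048, -0.0, 0.0176, -0.0, -0.0, 0.0, -0.0001, 0.0, 0.0183, -0.0, -0.0, 0.0]
```

Request:
{"api": "move_arm", "payload": {"increments": [-0.016,0,0.008,0,0,0,-0.013,0,0.013,0,0,0,-0.009,0,0.016,0,0,0,-0.005,0,0.0175,0,0,0,0,0,0.018,0,0,0]}}

```text
t: 11.15
eef_pos: [502.4, 255.1, 139.9]
eef_rot: [-1.557, 0.285, -0.298]
wrist_force: [3.9, -4.8, -4.4]
finger_gap: 19.2
```

Run:
```python
from h import *
st(); wind(15,5)
```

```text
t 11.15 p [502.4 255.1 139.9] yaw -21.25 ydir [ 0.007 -0.007 -1.   ] F [ 3.9 -4.8 -4.4] T [-1.29 -0.75  0.02] gap 19.2 J [-0.26  0.45 -0.43  1.8   0.24  0.94 -1.16]
ang 153.7 rad 69.84
F tang(cw) -2.6 radial -5.6
[0.0038, 0.0003, 0.0179, 0.2, -0.2, 0.5, 0.0084, 0.0, 0.0162, 0.0, -0.0, 0.0, 0.0123, 0.0001, 0.0135, 0.0, -0.0, 0.0, 0.0154, 0.0001, 0.0098, 0.0, -0.0, 0.0, 0.0174, 0.0001, 0.0055, 0.0, -0.0, 0.0]
```

Request:
{"api": "move_arm", "payload": {"increments": [0.004,0,0.018,0.2,-0.2,0.5,0.0085,0,0.016,0,0,0,0.0123,0,0.0135,0,0,0,0.0154,0,0.01,0,0,0,0.0175,0,0.0055,0,0,0]}}

```text
t: 11.65
eef_pos: [569.5, 296.1, 137.5]
eef_rot: [-1.564, 0.291, -0.274]
wrist_force: [-3.9, 0.5, 3.1]
finger_gap: 19.4
```

Run:
```python
from h import *
st(); wind(15,5)
```

```text
t 11.65 p [569.5 296.1 137.5] yaw -20.59 ydir [-0.013 -0.01  -1.   ] F [-3.9  0.5  3.1] T [ 0.12  0.77 -0.06] gap 19.4 J [-0.3   0.58 -0.41  1.58  0.25  1.05 -1.14]
ang 86.4 rad 72.08
F tang(cw) -3.9 radial 0.2
[0.0186, -0.0022, 0.001, 0.8, 0.4, -0.5, 0.0182, -0.0001, -0.0017, 0.0, 0.0, -0.0, 0.0171, -0.0001, -0.0064, 0.0, 0.0, -0.0, 0.0149, 0.0, -0.0106, 0.0, 0.0, -0.0, 0.0116, 0.0001, -0.0141, 0.0, 0.0, -0.0]
```

Request:
{"api": "move_arm", "payload": {"increments": [0.0186,-0.002,0,0.8,0.4,-0.5,0.018,0,-0.002,0,0,0,0.017,0,-0.0065,0,0,0,0.015,0,-0.0105,0,0,0,0.0115,0,-0.014,0,0,0]}}

```text
t: 12.15
eef_pos: [632.5, 243.4, 140.7]
eef_rot: [-1.542, 0.281, -0.28]
wrist_force: [-0.3, 3.9, 0.2]
finger_gap: 19.2
```

Run:
```python
from h import *
st(); wind(15,5)
```

```text
t 12.15 p [632.5 243.4 140.7] yaw -20.53 ydir [ 0.002  0.011 -1.   ] F [-0.3  3.9  0.2] T [ 0.82  0.08 -0.01] gap 19.2 J [-0.19  0.62 -0.4   1.5   0.25  1.07 -1.  ]
ang 15.9 rad 70.12
F tang(cw) -3.8 radial 0.8
[0.0087, 0.001, -0.0161, -0.6, 0.5, -0.1, 0.0044, -0.0002, -0.0177, -0.0, 0.0, -0.0, -0.0004, -0.0002, -0.0183, -0.0, 0.0, -0.0, -0.0051, -0.0002, -0.0176, -0.0, 0.0, -0.0, -0.0094, -0.0001, -0.0156, -0.0, 0.0, -0.0]
```

Request:
{"api": "move_arm", "payload": {"increments": [0.0087,0.0005,-0.016,-0.6,0.5,0,0.0044,0,-0.0177,0,0,0,0,0,-0.018,0,0,0,-0.005,0,-0.0176,0,0,0,-0.0094,0,-0.0156,0,0,0]}}

```text
t: 12.65
eef_pos: [600.7, 161.1, 139.1]
eef_rot: [-1.545, 0.294, -0.288]
wrist_force: [6.8, 16.6, -6.1]
finger_gap: 19.2
```

Run:
```python
from h import *
st(); wind(15,5)
cv2.imwrite("pics/d6.png",cv2.resize(env.read_camera("side")[205:325,190:350][:,:,::-1],None,fx=5,fy=5,interpolation=cv2.INTER_CUBIC))
```

```text
t 12.65 p [600.7 161.1 139.1] yaw -21.27 ydir [-0.002  0.007 -1.   ] F [ 6.8 16.6 -6.1] T [ 3.51 -1.64 -0.06] gap 19.2 J [-0.07  0.54 -0.41  1.65  0.23  1.   -0.92]
ang -60.5 rad 72.55
F tang(cw) -14.1 radial -11.1
[-0.0153, -0.0004, -0.0109, -0.3, -0.3, -0.2, -0.0161, 0.0, -0.0087, -0.0, -0.0, -0.0, -0.0178, 0.0001, -0.0042, -0.0, -0.0, -0.0, -0.0183, 0.0001, 0.0006, -0.0, -0.0, -0.0, -0.0175, 0.0001, 0.0053, -0.0, -0.0, -0.0]
```

View pics/d6.png

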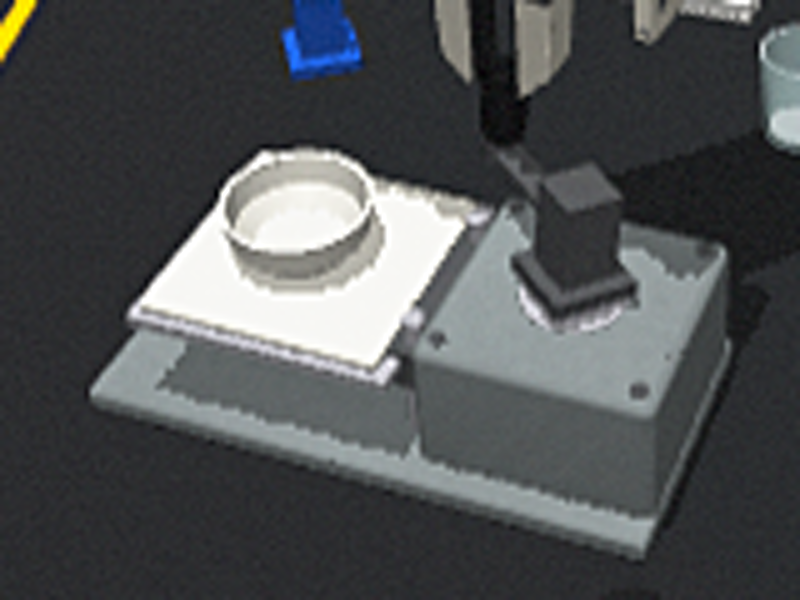

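Request:
{"api": "move_arm", "payload": {"increments": [0,0,0,0,0,0]}}

```text
t: 12.8
eef_pos: [596.4, 158.6, 138.8]
eef_rot: [-1.547, 0.297, -0.286]
wrist_force: [0.1, 6.7, -2.9]
finger_gap: 19.3
```

Run:
```python
from h import *
st(); wind(3,2)
```

```text
t 12.8 p [596.4 158.6 138.8] yaw -21.32 ydir [-0.006  0.005 -1.   ] F [ 0.1  6.7 -2.9] T [ 1.31 -0.1   0.02] gap 19.3 J [-0.07  0.53 -0.41  1.66  0.23  1.   -0.92]
ang -64.4 rad 72.71
F tang(cw) -3.0 radial -6.0
[-0.0046, -0.0007, -0.0008, -0.2, -0.3, -0.4, -0.0027, 0.0, -0.0025, -0.0, -0.0, -0.0]
```

Run:
```python
from h import *
L=lambda u,v:(345+u/8,145+v/8); M=lambda u,v:(200+u/5,235+v/5)
print(tri(L(463,378),M(252,95)))
print(tri(L(463,298),M(420,90)), tri(L(418,570),M(85,205)))
```

```text
(array([694.04557493, 191.6114616 ,  68.69489753]), np.float64(0.12229120440342363))
(array([643.56967584, 215.20622262,  81.97811641]), np.float64(14.273881879606511)) (array([747.5177833 , 176.99481025,  -1.65032146]), np.float64(16.41761607356639))
```

Request:
{"api": "move_arm", "payload": {"increments": [-0.003,0,-0.001,0,0,0,-0.003,0,-0.001,0,0,0]}}

```text
t: 13.0
eef_pos: [591.3, 157.1, 139.5]
eef_rot: [-1.545, 0.296, -0.291]
wrist_force: [3.6, 4.3, -2.1]
finger_gap: 19.3
```

Run:
```python
from h import *
st(); wind(3,2)
```

```text
t 13.0 p [591.3 157.1 139.5] yaw -21.45 ydir [-0.002  0.006 -1.   ] F [ 3.6  4.3 -2.1] T [ 1.04 -1.   -0.01] gap 19.3 J [-0.06  0.52 -0.41  1.67  0.23  0.99 -0.92]
ang -68.6 rad 72.06
F tang(cw) -4.9 radial -2.7
[-0.0042, 0.0, -0.0009, -0.3, -0.5, -0.3, -0.0029, 0.0, -0.0023, -0.0, -0.0, -0.0]
```

Request:
{"api": "move_arm", "payload": {"increments": [-0.006,0,-0.001,0,-0.3,-0.3,-0.006,0,-0.001,0,0,0]}}

```text
t: 13.2
eef_pos: [581.1, 155.0, 140.2]
eef_rot: [-1.549, 0.288, -0.298]
wrist_force: [0.6, -2.4, 3.4]
finger_gap: 19.0
```

Run:
```python
from h import *
st(); wind(5,2)
```

```text
t 13.2 p [581.1 155.  140.2] yaw -21.41 ydir [ 0.006  0.001 -1.   ] F [ 0.6 -2.4  3.4] T [-0.49 -0.25  0.05] gap 19.0 J [-0.07  0.5  -0.41  1.71  0.24  0.98 -0.93]
ang -76.9 rad 71.05
F tang(cw) -0.0 radial 2.4
[-0.0058, 0.0007, -0.0024, -0.2, -0.4, 0.3, -0.0054, -0.0, -0.0028, -0.0, -0.0, 0.0]
```

Request:
{"api": "move_arm", "payload": {"increments": [-0.006,0,-0.001,0,-0.3,0.3,-0.006,0,0,0,0,0,-0.006,0,0,0,0,0]}}

```text
t: 13.5
eef_pos: [560.5, 153.9, 139.6]
eef_rot: [-1.557, 0.296, -0.291]
wrist_force: [-2.7, -1.6, 0.7]
finger_gap: 19.2
```

Run:
```python
from h import *
st(); wind(5,3)
im=env.read_camera("side"); cv2.imwrite("pics/d7.png",cv2.resize(im[205:325,190:350][:,:,::-1],None,fx=5,fy=5,interpolation=cv2.INTER_CUBIC))
M=P("side")
for z in (68.7,90,93,96): q=M@np.array([694,191.6,z,1]); print(z,q[:2]/q[2])
```

```text
t 13.5 p [560.5 153.9 139.6] yaw -21.39 ydir [-0.004 -0.005 -1.   ] F [-2.7 -1.6  0.7] T [-0.27  0.37 -0.05] gap 19.2 J [-0.07  0.48 -0.41  1.75  0.23  0.97 -0.95]
ang -93.7 rad 70.42
F tang(cw) 2.6 radial 1.7
[-0.006, 0.0002, -0.0012, 0.4, -0.4, -0.1, -0.006, 0.0, -0.0011, 0.0, -0.0, -0.0, -0.0061, 0.0, -0.0006, 0.0, -0.0, -0.0]
68.7 [250.53708869 253.95808106]
90 [249.62258974 246.77167113]
93 [249.49172308 245.7432813 ]
96 [249.36033761 244.71081444]
```

View pics/d7.png

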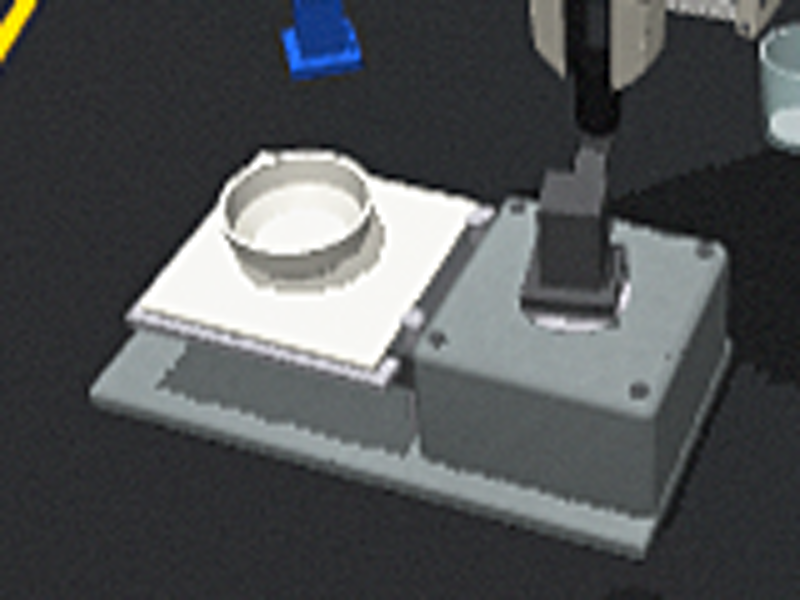

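Run:
```python
import cv2,numpy as np
a=cv2.imread("pics/d6.png",0).astype(np.float32);b=cv2.imread("pics/d7.png",0).astype(np.float32)
c=cv2.imread("pics/d5.png",0).astype(np.float32)
def sh(a,b,r): 
    y0,y1,x0,x1=r; h=cv2.createHanningWindow((x1-x0,y1-y0),cv2.CV_32F); return cv2.phaseCorrelate(a[y0:y1,x0:x1],b[y0:y1,x0:x1],h)
print("stage",sh(a,b,(140,400,110,400)),"dish",sh(a,b,(140,300,200,400)),"gearbox",sh(a,b,(300,560,420,740)))
```

```text
stage ((0.11733283143868789, 0.014638315717775185), 0.7633568498587903) dish ((0.11002299903903179, 0.042415945253026166), 0.7632609959244728) gearbox ((0.03361729182316253, 0.036978883035232), 0.7645632504533838)
```

Run:
```python
from h import *
for n,k in (("d6",(501,135)),("d7",(597,128))):
    q=onplane("side",(190+k[0]/5,205+k[1]/5),118); d=q-C; print(n,q,np.degrees(np.arctan2(d[1],d[0])),np.hypot(*d))
```

```text
d6 [604.55703133 168.20233776] -54.76242338841901 68.56016994921583
d7 [562.0639068  160.43179759] -92.63622016732599 63.83576020852279
```

Run:
```python
from h import *
im=env.read_camera("scene"); cv2.imwrite("pics/s7.png",cv2.resize(im[120:230,330:440][:,:,::-1],None,fx=7,fy=7,interpolation=cv2.INTER_CUBIC)[:600])
st()
```

```text
t 13.6 p [560.  154.5 139.6] yaw -21.32 ydir [-0.005 -0.005 -1.   ] F [-2.4 -4.3  3.5] T [-1.06  0.53 -0.04] gap 19.2 J [-0.07  0.48 -0.41  1.75  0.23  0.97 -0.95]
```

View pics/s7.png

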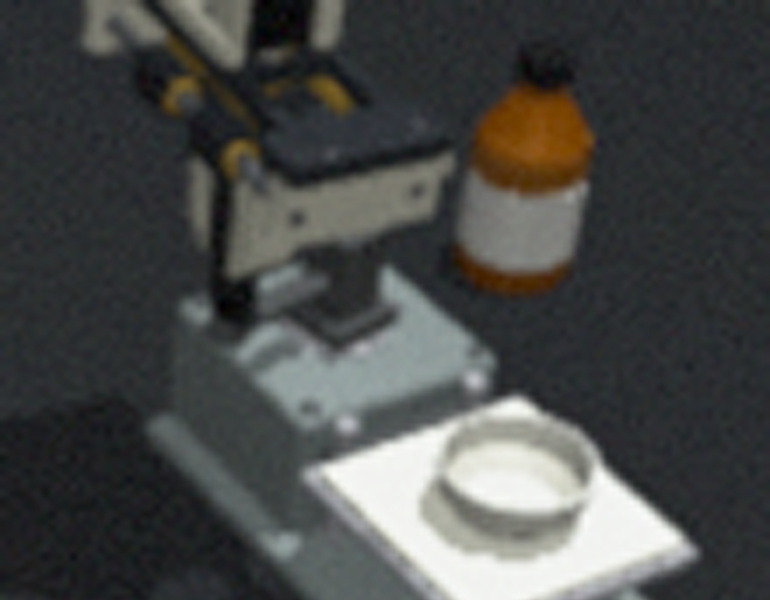

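Run:
```python
from h import *
L=lambda u,v:(345+u/8,145+v/8); M=lambda u,v:(200+u/5,235+v/5)
print("rim0",tri(L(463,378),M(252,95)))
print("rim1",tri((330+518/7,120+470/7),(190+297/5,205+192/5)))
# stage front right corner (px)
print("c0",tri(L(665,475),M(85,205)))
print("c1",tri((330+697/7,120+548/7),(190+130/5,205+315/5)))
# crank now
print("hubtop", tri((330+352/7,120+255/7),(190+570/5,205+182/5)))
print("foot corner near", tri((330+345/7,120+345/7),(190+620/5,205+300/5)))
```

```text
rim0 (array([694.04557493, 191.6114616 ,  68.69489753]), np.float64(0.12229120440342363))
rim1 (array([696.54808788, 185.46153823,  94.03459656]), np.float64(0.5188774294298162))
c0 (array([762.82166103, 234.20041042,  37.8393397 ]), np.float64(0.22008650569452656))
c1 (array([762.03603409, 234.12706217,  61.92229035]), np.float64(0.01721382164548233))
hubtop (array([572.61542404, 216.69704343, 130.4566211 ]), np.float64(1.9528705070806542))
foot corner near (array([558.20803537, 229.28045823,  71.39003417]), np.float64(5.64306604844057))
```

Run:
```python
from h import *
V,im=wcam("w7")
a=im[40:300,180:460][:,:,::-1]; cv2.imwrite("pics/w7c.png",cv2.resize(a,None,fx=2.3,fy=2.3,interpolation=cv2.INTER_CUBIC))
for z in (86,94,136): print(wproj(V,[565,224,z]))
im=cv2.imread("pics/d7.png")[130:360,400:760]; cv2.imwrite("pics/d7z.png",cv2.resize(im,None,fx=2,fy=2,interpolation=cv2.INTER_CUBIC))
```

```text
[289.99456023 120.66715704]
[288.90915544 121.07382794]
[281.56518129 123.84671165]
```

View pics/w7c.png

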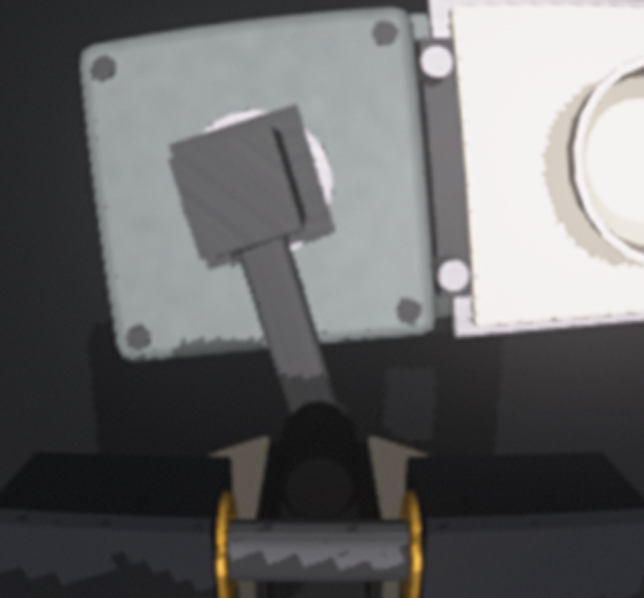

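View pics/d7z.png

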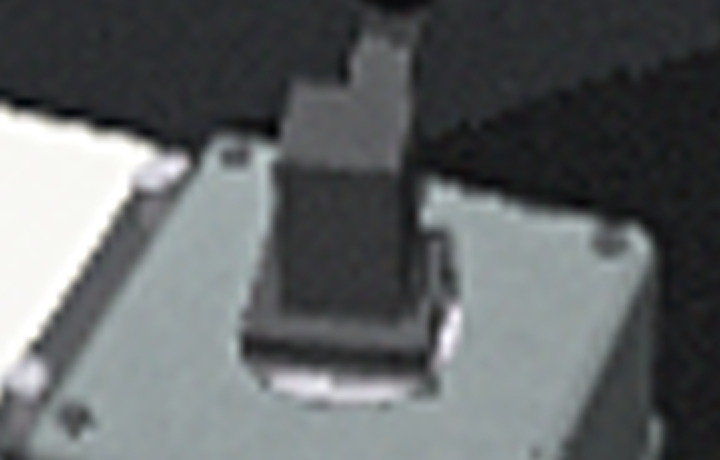

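Run:
```python
from h import *
im=cv2.imread("pics/d7.png"); M=P("side")
# bias check: project stub_base ring & gearbox top corners for reference
outs=[]
for z0 in (86,96,106):
    k=cv2.resize(im[100:360,400:760],None,fx=2,fy=2,interpolation=cv2.INTER_CUBIC)
    a=np.radians(-93.0); x=np.array([np.cos(a),np.sin(a)]); y=np.array([-x[1],x[0]])
    def pj(X): q=M@np.r_[X,1]; u=q[:2]/q[2]; return tuple(int(round(v)) for v in (((u-[190,205])*5-[400,100])*2))
    for h,z in ((20,0),(20,8),(13,50)):
        pts=[pj(np.r_[C+sx*h*x+sy*h*y,z0+z]) for sx,sy in((1,1),(1,-1),(-1,-1),(-1,1))]
        for i in range(4): cv2.line(k,pts[i],pts[(i+1)%4],(0,255,255) if h==20 else (0,255,0),1)
    # gearbox top
    b=np.radians(-16.3); X=np.array([np.cos(b),np.sin(b)]);Y=np.array([-X[1],X[0]])
    pts=[pj(np.r_[C+sx*55*X+sy*55*Y,80]) for sx,sy in((1,1),(1,-1),(-1,-1),(-1,1))]
    for i in range(4): cv2.line(k,pts[i],pts[(i+1)%4],(0,0,255),1)
    outs.append(k[:, :480])
o=np.hstack(outs); cv2.imwrite("pics/d7o.png",cv2.resize(o,(800,int(o.shape[0]*800/o.shape[1])),interpolation=cv2.INTER_AREA))
cv2.imwrite("pics/d7o1.png",outs[0]);cv2.imwrite("pics/d7o2.png",outs[1]);
```

```text
(no output)
```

View pics/d7o1.png

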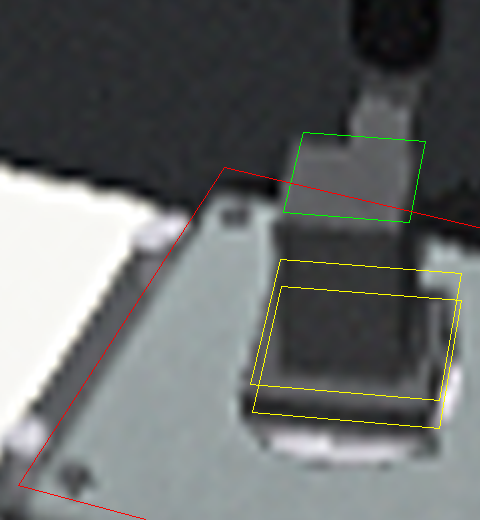

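View pics/d7o.png

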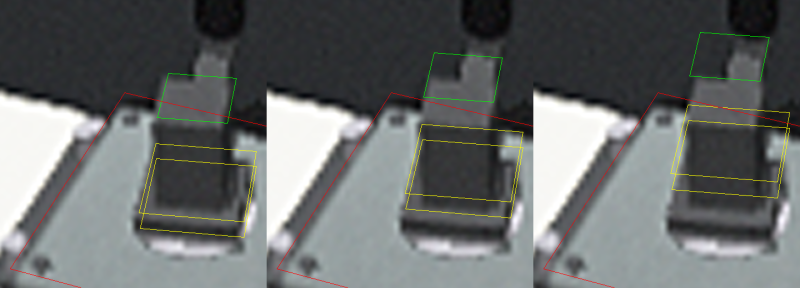

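Run:
```python
from h import *
a=cv2.imread("pics/side0.png",0).astype(np.float32)
d7=cv2.imread("pics/d7.png",0).astype(np.float32); d7=cv2.resize(d7,(160,120),interpolation=cv2.INTER_AREA)
# dish+stage corner template from side0
import itertools
M=P("side")
def pj(X): q=M@np.r_[X,1]; return q[:2]/q[2]
for nm,(x0,x1,y0,y1),X in (("dish",(232,268,240,272),(694,191,70)),("corner",(212,232,268,284),(763,234,40)),("stage",(212,275,240,292),(700,200,50))):
    t=a[y0:y1,x0:x1]; r=cv2.matchTemplate(d7,t,cv2.TM_CCOEFF_NORMED); _,mv,_,ml=cv2.minMaxLoc(r)
    # subpixel y
    x,y=ml; f=r[y-1:y+2,x]; sy=y+0.5*(f[0]-f[2])/(f[0]-2*f[1]+f[2]); 
    dy=sy+205-y0; dx=x+190-x0
    X=np.array(X,float); g=[(pj(X+[0,0,h])-pj(X))[1] for h in range(45)]
    print(nm,mv,dx,dy,"rise mm",np.interp(-dy,-np.array(g),range(45)))
```

```text
dish 0.9657031297683716 -1 -7.7802124 rise mm 23.000919620400932
corner 0.8670157790184021 1 -7.1247253 rise mm 21.582245824447323
stage 0.9226657748222351 -1 -7.6387634 rise mm 23.094589568012733
```

Request:
{"api": "move_arm", "payload": {"increments": [-0.005,0,0.001,0,0,0,-0.005,0,0.001,0,0,0,0,0,0,0,0,0]}}

```text
t: 13.95
eef_pos: [550.0, 155.7, 139.3]
eef_rot: [-1.563, 0.299, -0.291]
wrist_force: [-0.1, -0.7, -0.0]
finger_gap: 19.3
```

```bash
cat >> h.py <<'E'
def side(n):
    im=env.read_camera("side"); cv2.imwrite(f"pics/{n}.png",cv2.resize(im[205:325,190:350][:,:,::-1],None,fx=5,fy=5,interpolation=cv2.INTER_CUBIC))
def reg(n,m):
    a,b=[cv2.imread(f"pics/{k}.png",0).astype(np.float32)[140:400,110:400] for k in (n,m)]
    print(n,m,cv2.phaseCorrelate(a,b,cv2.createHanningWindow((290,260),cv2.CV_32F)))
E
python3 - <<'E'
from h import *
st(); wind(4,2); side("d8"); reg("d6","d8"); reg("d7","d8")
E
```

```text
t 13.95 p [550.  155.7 139.3] yaw -21.5 ydir [-0.008 -0.011 -1.   ] F [-0.1 -0.7 -0. ] T [-0.12  0.04  0.04] gap 19.3 J [-0.08  0.47 -0.42  1.77  0.23  0.97 -0.96]
ang -102.3 rad 70.16
F tang(cw) -0.1 radial 0.7
[-0.0049, -0.0002, -0.0005, 0.7, -0.5, -0.2, -0.0049, 0.0, -0.0003, 0.0, -0.0, -0.0]
d6 d8 ((0.161875560284642, 0.04077038775830033), 0.6936946209566093)
d7 d8 ((0.006574102050507236, -0.008630746723781613), 0.9170427867748119)
```

Run:
```python
from h import *
M=P("side"); outs=[]
for n,off,ang in (("d5",225,-111.0),("d8",205,-102.0)):
    im=cv2.imread(f"pics/{n}.png"); oy=0 if n=="d5" else 100
    k=cv2.resize(im[oy:oy+260,400:700],None,fx=2,fy=2,interpolation=cv2.INTER_CUBIC)
    a=np.radians(ang); x=np.array([np.cos(a),np.sin(a)]); y=np.array([-x[1],x[0]])
    def pj(X): q=M@np.r_[X,1]; u=q[:2]/q[2]; return tuple(int(round(v)) for v in (((u-[190,off])*5-[400,oy])*2))
    for h,z in ((20,0),(20,8),(13,50)):
        pts=[pj(np.r_[C+sx*h*x+sy*h*y,86+z]) for sx,sy in((1,1),(1,-1),(-1,-1),(-1,1))]
        for i in range(4): cv2.line(k,pts[i],pts[(i+1)%4],(0,255,255) if h==20 else (0,255,0),1)
    outs.append(k[:, :400])
cv2.imwrite("pics/cmp.png",np.hstack(outs))
```

```text
(no output)
```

View pics/cmp.png

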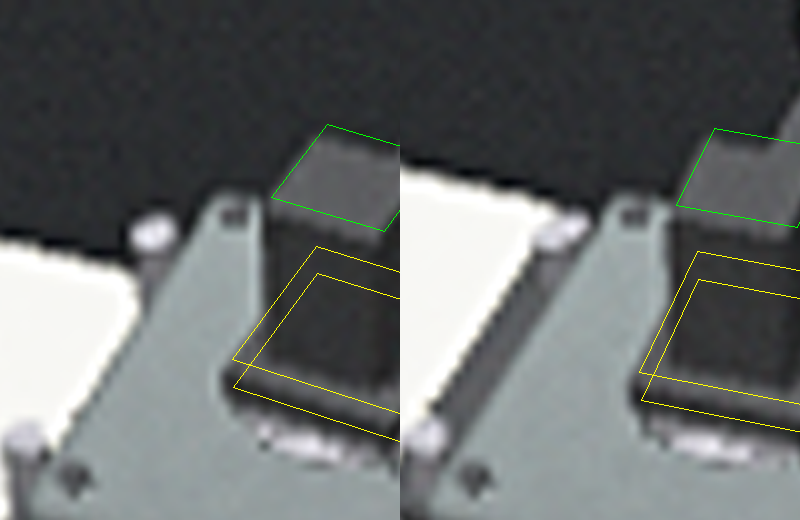

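Request:
{"api": "move_arm", "payload": {"increments": [-0.005,0,0.001,0.5,-0.5,0,-0.005,0,0.001,0,0,0,-0.005,0,0.0015,0,0,0]}}

```text
t: 14.3
eef_pos: [536.9, 160.3, 139.1]
eef_rot: [-1.559, 0.293, -0.286]
wrist_force: [-2.6, -8.1, 7.8]
finger_gap: 19.3
```

Run:
```python
from h import *
st(); wind(4,2); side("d9"); reg("d8","d9")
```

```text
t 14.3 p [536.9 160.3 139.1] yaw -21.13 ydir [-0.005 -0.007 -1.   ] F [-2.6 -8.1  7.8] T [-1.73  0.48 -0.01] gap 19.3 J [-0.08  0.45 -0.42  1.8   0.23  0.95 -0.97]
ang -113.7 rad 69.77
F tang(cw) -0.9 radial 8.5
[-0.0049, -0.0004, 0.0002, 0.5, -0.1, -0.1, -0.0048, 0.0, 0.0007, 0.0, -0.0, -0.0]
d8 d9 ((-0.007927810241710631, -0.018733935435534477), 0.997302254476665)
```

Run:
```python
from h import *
V,im=wcam("w9")
a=im[40:300,180:460][:,:,::-1]; cv2.imwrite("pics/w9c.png",cv2.resize(a,None,fx=2.3,fy=2.3,interpolation=cv2.INTER_CUBIC))
im=cv2.imread("pics/d9.png")[100:350,400:720]; cv2.imwrite("pics/d9z.png",cv2.resize(im,None,fx=2,fy=2,interpolation=cv2.INTER_CUBIC)); st()
```

```text
t 14.4 p [536.3 160.6 139.1] yaw -21.08 ydir [-0.006 -0.007 -1.   ] F [-3.2 -6.9  8. ] T [-1.69  0.64  0.03] gap 19.5 J [-0.08  0.45 -0.42  1.8   0.23  0.95 -0.97]
```

View pics/w9c.png

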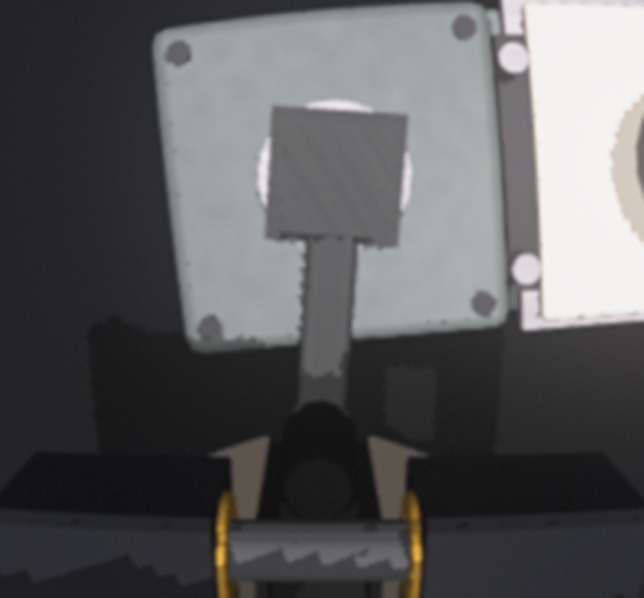

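View pics/d9z.png

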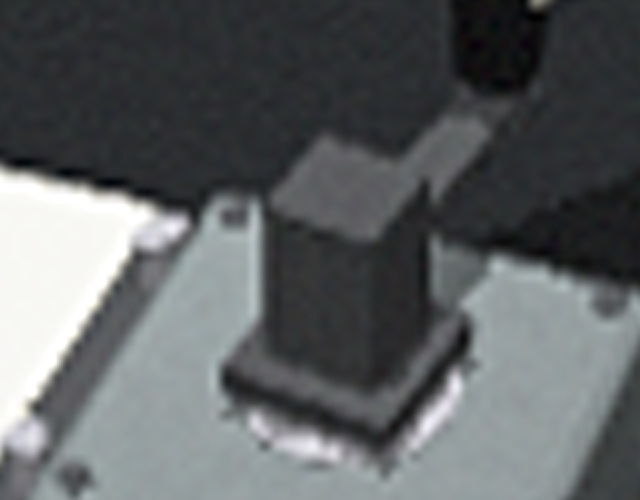

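Request:
{"api": "move_arm", "payload": {"increments": [-0.005,-0.0005,0,0,0,0,-0.005,0,0.0005,0,0,0,-0.005,0,0.001,0,0,0]}}

```text
t: 14.7
eef_pos: [523.3, 167.8, 139.6]
eef_rot: [-1.557, 0.291, -0.287]
wrist_force: [1.7, -1.8, 0.7]
finger_gap: 19.2
```

Run:
```python
from h import *
st(); wind(4,3); side("d10"); reg("d9","d10")
```

```text
t 14.7 p [523.3 167.8 139.6] yaw -21.11 ydir [-0.004 -0.005 -1.   ] F [ 1.7 -1.8  0.7] T [-0.48 -0.57  0.03] gap 19.2 J [-0.09  0.44 -0.43  1.82  0.22  0.94 -0.99]
ang -126.5 rad 70.1
F tang(cw) -2.5 radial 0.5
[-0.0046, 0.0001, 0.0016, 0.4, -0.1, -0.1, -0.0045, -0.0, 0.0018, 0.0, -0.0, -0.0, -0.0044, -0.0, 0.0021, 0.0, -0.0, -0.0]
d9 d10 ((-0.14915363648540847, 0.030633314811353785), 0.7000940080807533)
```

Run:
```python
import cv2,numpy as np
t=cv2.imread("pics/d6.png",0)[140:300,200:400]
for n in ("d6","d7","d8","d9","d10"):
    im=cv2.imread(f"pics/{n}.png",0)[110:330,180:420]
    r=cv2.matchTemplate(im,t,cv2.TM_CCOEFF_NORMED); print(n,cv2.minMaxLoc(r)[1::2])
a=cv2.imread("pics/d6.png");b=cv2.imread("pics/d10.png")
cv2.imwrite("pics/dd.png",np.hstack([a[100:400,90:480],b[100:400,90:480]]))
```

```text
d6 (1.0, (20, 30))
d7 (0.988510251045227, (20, 31))
d8 (0.9869659543037415, (20, 31))
d9 (0.9868528842926025, (20, 31))
d10 (0.9952823519706726, (20, 30))
```

View pics/dd.png

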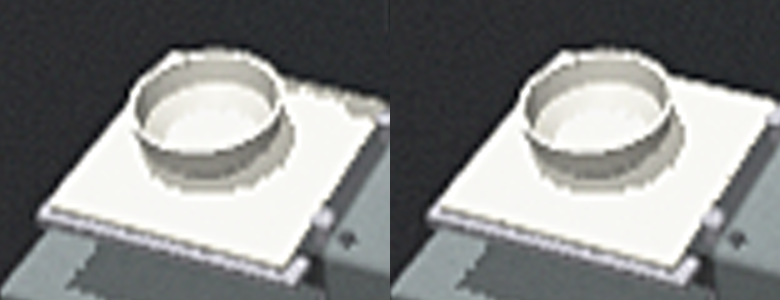

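Request:
{"api": "move_arm", "payload": {"increments": [-0.003,0,0.001,0,0,0,-0.002,0,0.001,0,0,0]}}

```text
t: 14.95
eef_pos: [519.1, 171.6, 139.8]
eef_rot: [-1.558, 0.29, -0.288]
wrist_force: [3.4, -5.2, 1.9]
finger_gap: 19.2
```

Run:
```python
from h import *
st(); wind(4,3); side("d11")
t=cv2.imread("pics/d6.png",0)[140:300,200:400]
im=cv2.imread(f"pics/d11.png",0)[110:330,180:420]
print(cv2.minMaxLoc(cv2.matchTemplate(im,t,cv2.TM_CCOEFF_NORMED))[1::2])
```

```text
t 14.95 p [519.1 171.6 139.8] yaw -21.07 ydir [-0.003 -0.006 -1.   ] F [ 3.4 -5.2  1.9] T [-1.26 -1.   -0.02] gap 19.2 J [-0.1   0.43 -0.43  1.83  0.22  0.93 -1.  ]
ang -131.2 rad 69.82
F tang(cw) -6.0 radial 1.7
[-0.0046, 0.0003, 0.0017, 0.4, -0.1, -0.0, -0.0044, -0.0, 0.0021, 0.0, -0.0, -0.0, -0.0042, -0.0, 0.0024, 0.0, -0.0, -0.0]
(0.9957272410392761, (20, 30))
```

Request:
{"api": "move_arm", "payload": {"increments": [-0.003,0,0.001,0,0,0]}}

```text
t: 15.1
eef_pos: [517.5, 173.0, 140.0]
eef_rot: [-1.558, 0.289, -0.29]
wrist_force: [5.5, -4.8, -0.5]
finger_gap: 19.0
```

Run:
```python
from h import *
st(); wind(4,3); side("d12")
t=cv2.imread("pics/d6.png",0)[140:300,200:400]
im=cv2.imread(f"pics/d12.png",0)[110:330,180:420]
print(cv2.minMaxLoc(cv2.matchTemplate(im,t,cv2.TM_CCOEFF_NORMED))[1::2])
```

```text
t 15.1 p [517.5 173.  140. ] yaw -21.11 ydir [-0.001 -0.007 -1.   ] F [ 5.5 -4.8 -0.5] T [-1.09 -1.48  0.01] gap 19.0 J [-0.1   0.43 -0.43  1.83  0.23  0.93 -1.01]
ang -132.8 rad 69.86
F tang(cw) -7.3 radial -0.3
[-0.0045, 0.0004, 0.0018, 0.4, -0.1, 0.1, -0.0043, -0.0, 0.0023, 0.0, -0.0, 0.0, -0.0042, -0.0, 0.0026, 0.0, -0.0, 0.0]
(0.9957606792449951, (20, 30))
```

Request:
{"api": "move_arm", "payload": {"increments": [0,0,0,0,0,0,0,0,0,0,0,0,0,0,0,0,0,0,0,0,0,0,0,0], "grip": 0}}

```text
t: 15.55
eef_pos: [516.4, 174.8, 139.7]
eef_rot: [-1.557, 0.289, -0.287]
wrist_force: [0.4, 0.2, -0.5]
finger_gap: 44.8
```

Request:
{"api": "move_arm", "payload": {"increments": [0,-0.01,0,0,0,0,0,-0.02,0,0,0,0,0,-0.025,0,0,0,0,0,-0.02,0,0,0,0,0,0,0,0,0,0]}}

```text
t: 16.05
eef_pos: [513.7, 177.6, 219.0]
eef_rot: [-1.557, 0.29, -0.281]
wrist_force: [-0.6, 0.7, 0.1]
finger_gap: 46.1
```

Run:
```python
from h import *
st(); V,im=wcam("w12"); side("d13")
t=cv2.imread("pics/d6.png",0)[140:300,200:400]
k=cv2.imread(f"pics/d13.png",0)[110:330,180:420]
print(cv2.minMaxLoc(cv2.matchTemplate(k,t,cv2.TM_CCOEFF_NORMED))[1::2])
a=im[0:300,180:500][:,:,::-1]; cv2.imwrite("pics/w12c.png",cv2.resize(a,None,fx=2,fy=2,interpolation=cv2.INTER_CUBIC))
```

```text
t 16.05 p [513.7 177.6 219. ] yaw -20.82 ydir [-0.007 -0.004 -1.   ] F [-0.6  0.7  0.1] T [-0.04 -0.06 -0.01] gap 46.1 J [-0.09  0.35 -0.46  1.74  0.17  1.1  -0.96]
(0.9957969188690186, (20, 30))
```

View pics/w12c.png

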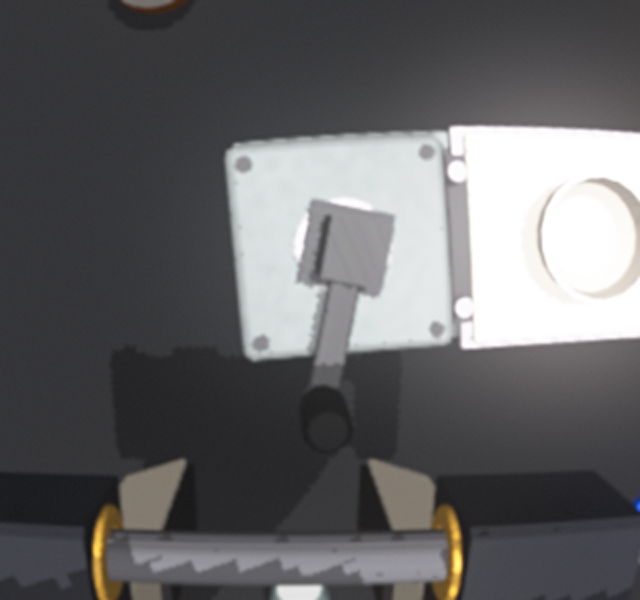

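View pics/d13.png

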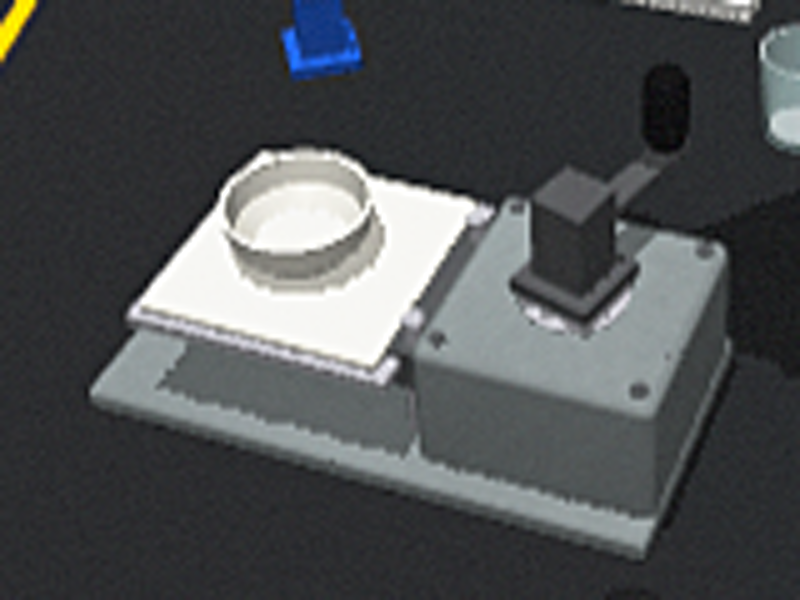

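Run:
```python
from h import *
V=np.load("pics/w12.npy"); f=lambda u,v:(180+u/2-.25,v/2-.25)
q=[wplane(V,f(*p),94) for p in [(312,200),(394,215),(378,296),(297,282)]]
print(np.mean(q,0)); 
for i in range(4): d=q[(i+1)%4]-q[i]; print(np.degrees(np.arctan2(d[1],d[0])),np.linalg.norm(d))
k=wplane(V,f(326,428),156); print(k, np.degrees(np.arctan2(k[1]-224.2,k[0]-565)))
plan([565.7,224.6,185],-31,4)
```

```text
[564.47507707 223.95678725  94.        ]
-29.788945060057916 39.10935186662163
-120.68979378292006 39.424426622319494
150.08415361228109 39.12730207473655
59.2822203135986 39.338061855524074
[528.92441053 165.62291461 156.        ] -121.62747079134525
[0.0082, 0.0077, 0.016, 0.13, 2.54, -0.09, 0.0075, 0.0077, 0.0163, 0.13, 2.54, -0.09, 0.0067, 0.0078, 0.0166, 0.13, 2.54, -0.09, 0.006, 0.0078, 0.0169, 0.13, 2.54, -0.09]
```

Request:
{"api": "move_arm", "payload": {"increments": [0.0082,0.008,0.016,0,2.5,0,0.0075,0.008,0.0163,0,2.4,0,0.0067,0.008,0.0166,0,2.4,0,0.006,0.006,0.0165,0,2.4,0,0,0,0,0,0,0]}}

```text
t: 16.65
eef_pos: [563.7, 224.2, 180.1]
eef_rot: [-1.542, 0.435, -0.412]
wrist_force: [-0.1, -0.6, -0.4]
finger_gap: 45.8
```

Run:
```python
from h import *
st(); plan([565.4,224.3,150],-30.5,3)
```

```text
t 16.65 p [563.7 224.2 180.1] yaw -30.91 ydir [-0.017 -0.009 -1.   ] F [-0.1 -0.6 -0.4] T [ 0.01 -0.02  0.02] gap 45.8 J [-0.2   0.48 -0.4   1.62  0.2   1.09 -1.19]
[0.0006, 0.01, 0.0005, 0.31, -0.14, -0.19, 0.0005, 0.01, 0.0004, 0.31, -0.14, -0.19, 0.0005, 0.01, 0.0004, 0.31, -0.14, -0.19]
```

Request:
{"api": "move_arm", "payload": {"increments": [0.0006,0.01,0.0005,0.3,-0.14,-0.2,0.0006,0.01,0.0005,0.3,-0.14,-0.2,0,0.01,0,0.3,0,-0.2,0,0,0,0,0,0]}}

```text
t: 17.05
eef_pos: [561.8, 221.9, 145.6]
eef_rot: [-1.534, 0.418, -0.414]
wrist_force: [0.1, -0.1, -0.0]
finger_gap: 45.4
```

Run:
```python
from h import *
st(); plan([565.4,224.3,124],-30.5,3)
```

```text
t 17.05 p [561.8 221.9 145.6] yaw -30.41 ydir [-0.003 -0.003 -1.   ] F [ 0.1 -0.1 -0. ] T [-0.04 -0.05 -0.04] gap 45.4 J [-0.19  0.5  -0.39  1.68  0.22  1.   -1.19]
[0.0006, 0.0072, 0.0013, 0.07, 0.03, -0.03, 0.0006, 0.0072, 0.0013, 0.07, 0.03, -0.03, 0.0006, 0.0072, 0.0013, 0.07, 0.03, -0.03]
```

Request:
{"api": "move_arm", "payload": {"increments": [0.0006,0.007,0.0013,0,0,0,0.0006,0.007,0.0013,0,0,0,0.0006,0.005,0.0013,0,0,0,0,0,0,0,0,0]}}

```text
t: 17.45
eef_pos: [565.3, 223.4, 125.4]
eef_rot: [-1.534, 0.418, -0.415]
wrist_force: [-0.2, -0.6, 0.7]
finger_gap: 45.9
```

Run:
```python
from h import *
st(); plan([565.4,224.3,123.5],-30.5,1)
```

```text
t 17.45 p [565.3 223.4 125.4] yaw -30.42 ydir [-0.003 -0.003 -1.   ] F [-0.2 -0.6  0.7] T [-0.04 -0.06 -0.03] gap 45.9 J [-0.2   0.53 -0.39  1.7   0.23  0.96 -1.2 ]
[-0.0004, 0.0019, 0.0009, 0.22, 0.08, -0.06]
```

Request:
{"api": "move_arm", "payload": {"increments": [0,0.001,0,0,0,0,0,0,0,0,0,0,0,0,0,0,0,0,0,0,0,0,0,0,0,0,0,0,0,0], "grip": 1, "grip_force": 40}}

```text
t: 17.95
eef_pos: [565.6, 223.5, 124.7]
eef_rot: [-1.534, 0.417, -0.415]
wrist_force: [0.1, 0.6, -1.7]
finger_gap: 24.3
```

Run:
```python
from h import *
st(); side("d14")
```

```text
t 17.95 p [565.6 223.5 124.7] yaw -30.41 ydir [-0.002 -0.003 -1.   ] F [ 0.1  0.6 -1.7] T [-0.05 -0.04  0.02] gap 24.3 J [-0.2   0.53 -0.39  1.7   0.24  0.96 -1.2 ]
```

Gently feel the stop once more, turning the hub a little clockwise.

Request:
{"api": "move_arm", "payload": {"increments": [0,0,0,0,3,0,0,0,0,0,3,0]}}

```text
t: 18.2
eef_pos: [565.3, 223.6, 124.7]
eef_rot: [-1.516, 0.501, -0.498]
wrist_force: [0.3, 0.0, -2.1]
finger_gap: 24.7
```

Run:
```python
from h import *
st()
```

```text
t 18.2 p [565.3 223.6 124.7] yaw -36.53 ydir [-0.003 -0.002 -1.   ] F [ 0.3  0.  -2.1] T [-0.04 -0.1   0.23] gap 24.7 J [-0.22  0.53 -0.36  1.7   0.22  0.96 -1.3 ]
```

Request:
{"api": "move_arm", "payload": {"increments": [0,0,0,0,2.5,0,0,0,0,0,2.5,0]}}

```text
t: 18.4
eef_pos: [565.3, 223.8, 124.7]
eef_rot: [-1.498, 0.57, -0.568]
wrist_force: [0.4, -0.8, -1.5]
finger_gap: 24.6
```

Run:
```python
from h import *
st(); side("d15")
t=cv2.imread("pics/d14.png",0)[140:300,200:400]
for n in ("d15","d7"):
    k=cv2.imread(f"pics/{n}.png",0)[110:330,180:420]; print(n,cv2.minMaxLoc(cv2.matchTemplate(k,t,cv2.TM_CCOEFF_NORMED))[1::2])
```

```text
t 18.4 p [565.3 223.8 124.7] yaw -41.68 ydir [-0.003 -0.003 -1.   ] F [ 0.4 -0.8 -1.5] T [-0.09 -0.16  0.46] gap 24.6 J [-0.23  0.52 -0.34  1.7   0.2   0.96 -1.37]
d15 (0.9998066425323486, (20, 30))
d7 (0.9928877353668213, (20, 31))
```

Request:
{"api": "move_arm", "payload": {"increments": [0,0,0,0,-3,0,0,0,0,0,-3,0,0,0,0,0,0,0]}}

```text
t: 18.75
eef_pos: [565.3, 223.7, 124.7]
eef_rot: [-1.519, 0.486, -0.484]
wrist_force: [1.1, 0.3, -1.6]
finger_gap: 24.3
```

Run:
```python
from h import *
st(); plan([565.4,224.3,175],-36,4)
```

```text
t 18.75 p [565.3 223.7 124.7] yaw -35.49 ydir [-0.002 -0.003 -1.   ] F [ 1.1  0.3 -1.6] T [ 0.01 -0.11  0.08] gap 24.3 J [-0.22  0.53 -0.36  1.7   0.22  0.96 -1.28]
[-0.0001, -0.0126, 0.0001, 0.05, 0.13, 0.0, -0.0001, -0.0126, 0.0001, 0.05, 0.13, 0.0, -0.0001, -0.0126, 0.0001, 0.05, 0.13, 0.0, -0.0001, -0.0126, 0.0001, 0.05, 0.13, 0.0]
```

Stop confirmed (0.46 N m against 0.15 N m friction, stage unmoved). Now lift off.

Request:
{"api": "move_arm", "payload": {"increments": [0,-0.004,0,0,0,0,0,-0.006,0,0,0,0,0,-0.008,0,0,0,0,0,-0.01,0,0,0,0]}}

```text
t: 19.15
eef_pos: [564.5, 222.9, 152.7]
eef_rot: [-1.521, 0.491, -0.485]
wrist_force: [0.4, -0.1, -2.4]
finger_gap: 24.4
```

Run:
```python
from h import *
st()
```

```text
t 19.15 p [564.5 222.9 152.7] yaw -35.67 ydir [-0.005 -0.004 -1.   ] F [ 0.4 -0.1 -2.4] T [ 0.02 -0.08  0.  ] gap 24.4 J [-0.21  0.5  -0.37  1.67  0.21  1.02 -1.27]
```

Request:
{"api": "move_arm", "payload": {"increments": [0,-0.025,0,0,0,0,0,-0.025,-0.01,0,0,0,0,0,-0.035,0,0,0,0,0,-0.03,0,0,0,0,0,0,0,0,0]}}

```text
t: 19.65
eef_pos: [520.0, 163.0, 211.4]
eef_rot: [-1.517, 0.487, -0.487]
wrist_force: [0.5, -0.3, -2.8]
finger_gap: 24.3
```

Run:
```python
from h import *
st(); V,im=wcam("w16"); u,v=wproj(V,[565,224,106]); print(u,v); u=int(u);v=int(v)
g=im[max(v-28,0):v+28,u-32:u+32].min(2).astype(float); g=np.clip((g-205)/(248-205),0,1)*255
cv2.imwrite("pics/w16e.png",cv2.resize(g,None,fx=9,fy=9,interpolation=cv2.INTER_CUBIC).clip(0,255).astype(np.uint8))
a=im[:,:,::-1]; cv2.imwrite("pics/w16c.png",a)
plan([553,-203,210],-28,10)
```

```text
t 19.65 p [520.  163.  211.4] yaw -35.63 ydir [-0.001 -0.001 -1.   ] F [ 0.5 -0.3 -2.8] T [ 0.04 -0.07 -0.01] gap 24.3 J [-0.11  0.34 -0.39  1.75  0.15  1.08 -1.17]
319.74756460167583 108.4570129207515
[0.024, 0.0002, -0.028, -0.0, -0.76, 0.0, 0.0236, 0.0002, -0.0284, -0.0, -0.76, 0.0, 0.0232, 0.0002, -0.0287, -0.0, -0.76, 0.0, 0.0229, 0.0002, -0.029, -0.0, -0.76, 0.0, 0.0225, 0.0002, -0.0293, -0.0, -0.76, 0.0]
[0.0221, 0.0002, -0.0296, -0.0, -0.76, 0.0, 0.0217, 0.0002, -0.0299, -0.0, -0.76, 0.0, 0.0213, 0.0002, -0.0301, -0.0, -0.76, 0.0, 0.0209, 0.0002, -0.0304, -0.0, -0.76, 0.0, 0.0205, 0.0002, -0.0307, -0.0, -0.76, 0.0]
```

View pics/w16c.png

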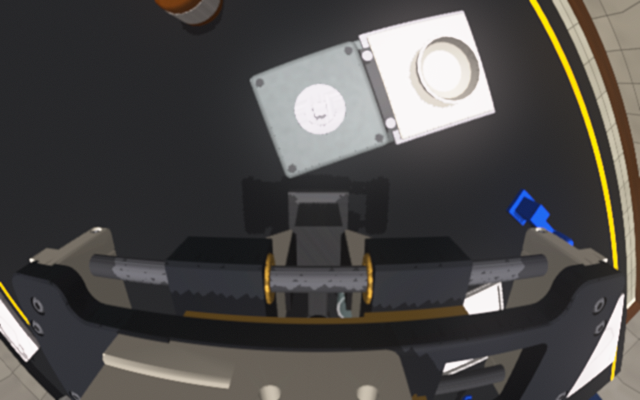

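View pics/w16e.png

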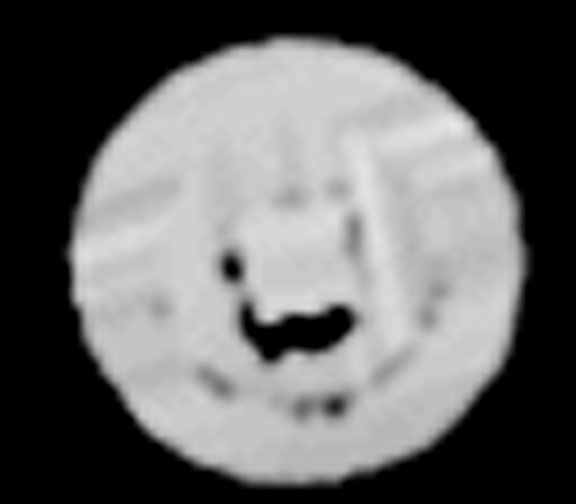

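Request:
{"api": "move_arm", "payload": {"increments": [0.024,0,-0.028,0,-0.8,0,0.0235,0,-0.0285,0,-0.8,0,0.023,0,-0.0285,0,-0.8,0,0.023,0,-0.029,0,-0.8,0,0.0225,0,-0.0295,0,-0.8,0]}}

```text
t: 20.2
eef_pos: [540.8, -12.2, 215.3]
eef_rot: [-1.52, 0.414, -0.421]
wrist_force: [0.8, 0.5, -2.7]
finger_gap: 24.5
```

Request:
{"api": "move_arm", "payload": {"increments": [0.022,0,-0.03,0,-0.8,0,0.0215,0,-0.03,0,-0.8,0,0.021,0,-0.03,0,-0.8,0,0.021,0,-0.0305,0,-0.8,0,0.01,0,-0.015,0,0,0]}}

```text
t: 20.7
eef_pos: [562.9, -183.1, 217.1]
eef_rot: [-1.527, 0.364, -0.378]
wrist_force: [0.0, -0.0, -3.4]
finger_gap: 24.6
```

Run:
```python
from h import *
st(); plan([554,-202,90],-28,4)
```

```text
t 20.7 p [ 562.9 -183.1  217.1] yaw -27.18 ydir [ 0.011  0.009 -1.   ] F [ 0.  -0.  -3.4] T [ 0.05 -0.06 -0.03] gap 24.6 J [ 0.44  0.4  -0.29  1.65  0.11  1.11 -0.35]
[0.0, 0.0317, -0.0056, -0.19, 0.2, 0.08, 0.0001, 0.0317, -0.0055, -0.19, 0.2, 0.08, 0.0001, 0.0317, -0.0054, -0.19, 0.2, 0.08, 0.0002, 0.0318, -0.0053, -0.19, 0.2, 0.08]
```

Request:
{"api": "move_arm", "payload": {"increments": [0,0.032,-0.006,-0.2,0,0.1,0,0.032,-0.006,-0.2,0,0.1,0,0.032,-0.005,-0.2,0,0.1,0,0.025,-0.003,0,0,0,0,0,0,0,0,0]}}

```text
t: 21.2
eef_pos: [561.2, -203.6, 95.4]
eef_rot: [-1.535, 0.369, -0.383]
wrist_force: [-0.9, -0.1, -3.2]
finger_gap: 24.1
```

Run:
```python
from h import *
st(); plan([554,-202,52],-28,3)
```

```text
t 21.2 p [ 561.2 -203.6   95.4] yaw -27.46 ydir [ 0.009  0.001 -1.   ] F [-0.9 -0.1 -3.2] T [-0.01  0.05  0.02] gap 24.1 J [ 0.44  0.53 -0.26  1.77  0.17  0.86 -0.37]
[-0.0025, 0.0144, -0.0007, -0.1, 0.18, 0.15, -0.0024, 0.0144, -0.0007, -0.1, 0.18, 0.15, -0.0024, 0.0145, -0.0007, -0.1, 0.18, 0.15]
```

Request:
{"api": "move_arm", "payload": {"increments": [-0.0025,0.014,0,-0.1,0.2,0.2,-0.0025,0.014,0,-0.1,0.2,0.2,-0.0025,0.012,0,0,0,0.15,0,0,0,0,0,0]}}

```text
t: 21.6
eef_pos: [558.2, -198.1, 55.7]
eef_rot: [-1.534, 0.378, -0.382]
wrist_force: [-0.7, -0.9, -3.0]
finger_gap: 24.4
```

Run:
```python
from h import *
st(); plan([554,-202,46],-28,3)
```

```text
t 21.6 p [ 558.2 -198.1   55.7] yaw -27.79 ydir [ 0.003  0.003 -1.   ] F [-0.7 -0.9 -3. ] T [0.01 0.05 0.06] gap 24.4 J [ 0.43  0.57 -0.25  1.81  0.19  0.78 -0.4 ]
[-0.0006, 0.0032, -0.0018, -0.08, 0.07, 0.04, -0.0006, 0.0032, -0.0018, -0.08, 0.07, 0.04, -0.0006, 0.0032, -0.0018, -0.08, 0.07, 0.04]
```

Now slowly down to contact (expected at TCP ≈ 42.7).

Request:
{"api": "move_arm", "payload": {"increments": [0,0.003,-0.001,-0.1,0,0.05,0,0.003,-0.001,-0.1,0,0.05,0,0.002,0,0,0,0,0,0.0015,0,0,0,0]}}

```text
t: 22.0
eef_pos: [558.7, -200.2, 47.2]
eef_rot: [-1.537, 0.378, -0.382]
wrist_force: [0.4, 0.4, -3.3]
finger_gap: 24.6
```

Run:
```python
from h import *
st()
```

```text
t 22.0 p [ 558.7 -200.2   47.2] yaw -27.78 ydir [ 0.003 -0.001 -1.   ] F [ 0.4  0.4 -3.3] T [ 0.   -0.15 -0.04] gap 24.6 J [ 0.42  0.58 -0.24  1.81  0.19  0.76 -0.41]
```

Request:
{"api": "move_arm", "payload": {"increments": [0,0.0012,0,0,0,0,0,0.0012,0,0,0,0,0,0.001,0,0,0,0,0,0.0008,0,0,0,0]}}

```text
t: 22.4
eef_pos: [559.1, -200.5, 43.2]
eef_rot: [-1.537, 0.377, -0.384]
wrist_force: [-0.1, 0.8, -2.8]
finger_gap: 24.4
```

Run:
```python
from h import *
st()
```

```text
t 22.4 p [ 559.1 -200.5   43.2] yaw -27.79 ydir [ 0.004 -0.001 -1.   ] F [-0.1  0.8 -2.8] T [ 0.   -0.07 -0.  ] gap 24.4 J [ 0.42  0.59 -0.24  1.82  0.2   0.75 -0.41]
```

Request:
{"api": "move_arm", "payload": {"increments": [0,0.001,0,0,0,0,0,0.0008,0,0,0,0]}}

```text
t: 22.6
eef_pos: [559.9, -200.3, 42.5]
eef_rot: [-1.537, 0.376, -0.385]
wrist_force: [-3.1, 0.1, 9.9]
finger_gap: 24.1
```

Run:
```python
from h import *
st()
```

```text
t 22.6 p [ 559.9 -200.3   42.5] yaw -27.79 ydir [ 0.006 -0.001 -1.   ] F [-3.1  0.1  9.9] T [0.08 0.82 0.02] gap 24.1 J [ 0.42  0.59 -0.24  1.82  0.2   0.75 -0.41]
```

Foot is on the tray floor (≈13 N). Release.

Request:
{"api": "move_arm", "payload": {"increments": [0,0,0,0,0,0,0,0,0,0,0,0,0,0,0,0,0,0,0,0,0,0,0,0,0,0,0,0,0,0], "grip": 0}}

```text
t: 23.1
eef_pos: [561.0, -200.6, 43.4]
eef_rot: [-1.537, 0.374, -0.387]
wrist_force: [-0.0, -0.2, 0.6]
finger_gap: 45.8
```

Run:
```python
from h import *
st()
```

```text
t 23.1 p [ 561.  -200.6   43.4] yaw -27.79 ydir [ 0.008 -0.002 -1.   ] F [-0.  -0.2  0.6] T [ 0.02 -0.   -0.05] gap 45.8 J [ 0.42  0.59 -0.24  1.82  0.2   0.75 -0.41]
```

Request:
{"api": "move_arm", "payload": {"increments": [0,-0.006,0,0,0,0,0,-0.015,0,0,0,0,0,-0.03,0,0,0,0,0,-0.04,0,0,0,0,0,-0.04,-0.03,0,0,0]}}

```text
t: 23.6
eef_pos: [544.2, -221.5, 173.9]
eef_rot: [-1.534, 0.376, -0.372]
wrist_force: [0.8, -1.4, 0.9]
finger_gap: 46.1
```

Request:
{"api": "move_arm", "payload": {"increments": [0,-0.01,-0.03,0,0,0,0,0,-0.03,0,0,0,0,0,0,0,0,0,0,0,0,0,0,0]}}

```text
t: 24.0
eef_pos: [517.3, -281.5, 193.5]
eef_rot: [-1.538, 0.37, -0.386]
wrist_force: [0.5, 1.0, 0.2]
finger_gap: 45.7
```

Run:
```python
from h import *
st(); V,im=wcam("w20"); side("d20")
t=cv2.imread("pics/d7.png",0)[140:300,200:400]
k=cv2.imread(f"pics/d20.png",0)[110:330,180:420]; print(cv2.minMaxLoc(cv2.matchTemplate(k,t,cv2.TM_CCOEFF_NORMED))[1::2])
a=im[:300,150:490][:,:,::-1]; cv2.imwrite("pics/w20c.png",cv2.resize(a,None,fx=2,fy=2))
cv2.imwrite("pics/s20.png",env.read_camera("scene")[:,:,::-1]); cv2.imwrite("pics/si20.png",env.read_camera("side")[:,:,::-1])
```

```text
t 24.0 p [ 517.3 -281.5  193.5] yaw -27.61 ydir [ 0.01  -0.003 -1.   ] F [0.5 1.  0.2] T [ 0.03 -0.04 -0.  ] gap 45.7 J [ 0.6   0.41 -0.26  1.69  0.12  1.05 -0.18]
(0.9927999377250671, (20, 29))
```

View pics/w20c.png

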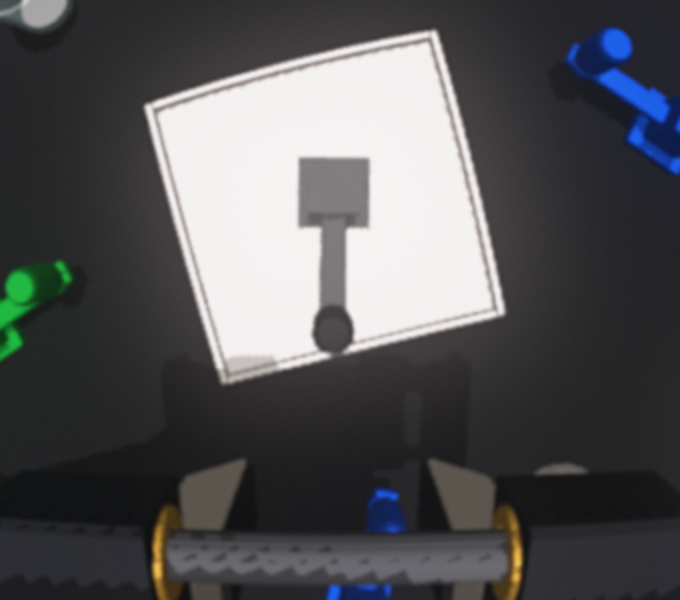

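View pics/si20.png

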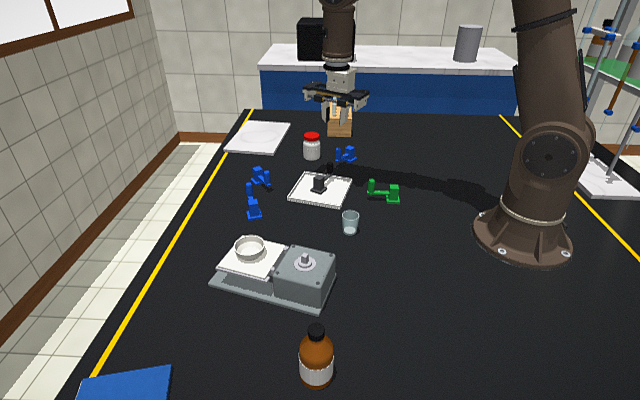

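View pics/s20.png

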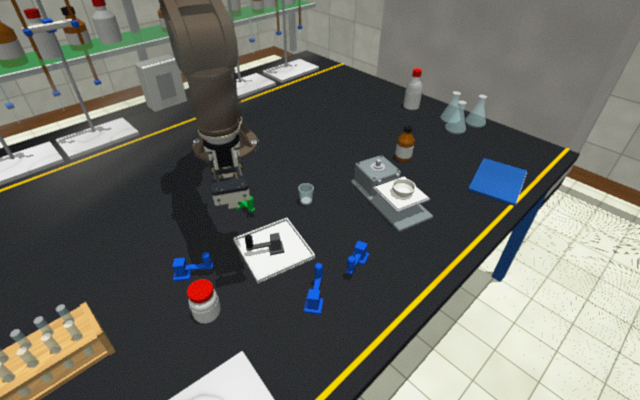

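Run:
```python
from station import env
print(env.hand_in()); print(env.read_state()["t"])
```

```text
the job is handed in; nothing more can be done
None
the job is handed in; nothing more can be done
```

I fitted the crank on the stub, wound the stage up to its upper stop, stood the crank back in the tray and handed the job in at about t ≈ 24 s of the 72 s allowed. The verdict isn't shown. One thing went wrong at the stop: the crank slipped round on the stub.

- **Fitting:** I read the stub's yaw from the wrist camera (about −21°). The crank went down over the square with no resistance and seated on the shoulder with about 7 N.
- **Winding:** I wound it clockwise by the knob until the resistance rose from about 4 N to 14 N.
- **What disagreed:** after that first contact, the knob went on turning about 65–70° more with little force while the stage did not rise. The crank seems to have slipped by one face of the square: it ended about 370° round, while the shaft had turned about 278°. I pressed it against the stop again to about 7 N at the knob, and then to 0.46 N m at the hub. The stage did not rise under either.
- **Stage at the stop:** it rose about 23–24 mm by the side camera, and the shaft's turn gives about 24 mm. The dish rim came out at roughly the 96 mm limit. I judged the stop by feel and by camera, since the joint value itself isn't readable.
- **Last checks:**
  - The crank stands upright near the tray's middle, set down with about 13 N.
  - The bottle, jar and beaker look unmoved in the scene and side pictures; I compared them by eye only.
  - The gripper is clear of everything, and the stage is still at its wound-up height.

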